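# Cap the cigar tubes and pack them in the chest

### The job

Lift the lid off the cedar chest by its knob and lay it flat in the middle of the cork mat. Push the cap of every aluminium cigar tube fully home (they lie in the rack against its stop board) and lay all the tubes down inside the chest; then put the lid back so that it sits fully down in place. Do not knock over or shift the cup, the mug or the spray bottle.

Things in the scene. Friction and masses are not known exactly. Their poses are not given: they have to be found in the camera images.
- lid: loose cedar lid: board 182 x 240 x 8 mm (x, y, z); under it a 5 mm inner panel that drops between the chest walls with 7 mm play all round; on top a brass block knob, 40 mm along x, 22 mm along y (pinch across y), 13 to 41 mm above the origin. About 0.3 kg. Origin: centre of the board's underside (60 mm above the chest's underside when seated; 5 mm above the mat's top when laid there); z up
- chest: cedar chest, fixed, open top: 178 x 236 x 60 mm (x, y, z), walls 7, floor 5 mm. Inside, two cross-bars (at x = -28 and +28 mm, 8 mm thick, tops 28 mm above the underside) have four V-grooves each, at y = -72, -24, 24, 72 mm; tubes lie in them along x, axis 30 mm above the underside, in any groove, pointing either way. Origin: centre of the underside
- rack: filling rack, fixed: base board 200 mm wide (y), 10 mm thick; two cross-bars (x = -28, +28 mm) with V-grooves at y = -72, -24, 24, 72 mm, where tubes lie along x, axis 34 mm above the bench, caps to +x at the start; stop board 46 mm high at the -x end (its face at x = -48 mm) backs the closed tube ends when caps are pushed towards -x. Origin: between the bars, at bench level
- mat: cork mat 210 x 260 x 3 mm (x, y, z) fixed flat on the bench, where the lid is laid meanwhile. Origin: centre of its underside, at bench level
- cup: white plastic cup, 68 mm wide, 85 mm high, not part of the job. Origin: centre of its underside
- coffee: white coffee mug, 66 mm wide, 60 mm high, not part of the job. Origin: centre of its underside
- spray: purple spray bottle with a white head, 56 mm wide, 161 mm high, not part of the job. Origin: centre of its underside
- tube1: aluminium cigar tube 1 of up to four (may be absent), along its own x: 22 mm in diameter, closed end at x = -46 mm, wide part to x = +39 mm, then a dark 19 mm neck under the cap; paper band at x = -12 to 0 mm. 64 g with cap, balances near x = 12 mm. Origin: on the axis; best gripped here, between the bars
- cap1 (a joint): how far the aluminium push-on cap of tube 1 stands out, m: 0 = fully home (cap then from x = 39 to 74 mm of the tube, 25 mm in diameter, bevelled end); 0.008 to 0.015 at the start, at most 0.016 (cannot come off). Slides along the tube's x against a detent drag of about 6 N and stays where it is left
- tube2: aluminium cigar tube 2 of up to four (may be absent), along its own x: 22 mm in diameter, closed end at x = -46 mm, wide part to x = +39 mm, then a dark 19 mm neck under the cap; paper band at x = -12 to 0 mm. 64 g with cap, balances near x = 12 mm. Origin: on the axis; best gripped here, between the bars
- cap2 (a joint): how far the aluminium push-on cap of tube 2 stands out, m: 0 = fully home (cap then from x = 39 to 74 mm of the tube, 25 mm in diameter, bevelled end); 0.008 to 0.015 at the start, at most 0.016 (cannot come off). Slides along the tube's x against a detent drag of about 6 N and stays where it is left
- tube3: aluminium cigar tube 3 of up to four (may be absent), along its own x: 22 mm in diameter, closed end at x = -46 mm, wide part to x = +39 mm, then a dark 19 mm neck under the cap; paper band at x = -12 to 0 mm. 64 g with cap, balances near x = 12 mm. Origin: on the axis; best gripped here, between the bars
- cap3 (a joint): how far the aluminium push-on cap of tube 3 stands out, m: 0 = fully home (cap then from x = 39 to 74 mm of the tube, 25 mm in diameter, bevelled end); 0.008 to 0.015 at the start, at most 0.016 (cannot come off). Slides along the tube's x against a detent drag of about 6 N and stays where it is left
- tube4: aluminium cigar tube 4 of up to four (may be absent), along its own x: 22 mm in diameter, closed end at x = -46 mm, wide part to x = +39 mm, then a dark 19 mm neck under the cap; paper band at x = -12 to 0 mm. 64 g with cap, balances near x = 12 mm. Origin: on the axis; best gripped here, between the bars
- cap4 (a joint): how far the aluminium push-on cap of tube 4 stands out, m: 0 = fully home (cap then from x = 39 to 74 mm of the tube, 25 mm in diameter, bevelled end); 0.008 to 0.015 at the start, at most 0.016 (cannot come off). Slides along the tube's x against a detent drag of about 6 N and stays where it is left
Things that resemble listed ones, but are neither listed nor needed, are in the scene too. What is shaped like the tube4 but purple is not meant.

How it is judged:
By the outcome, as a careful person would: the job done as asked, in the order asked, and still so for the second after the job is handed in, with the robot touching nothing.
Of tube1, tube2, tube3, tube4 only 2 to 4 are there at a start; the rules pass over those that are not, and their reading is None.
At some moment in a run one of lid may be knocked a few centimetres aside while the robot is not near it.
Once in a run the grip may slacken for a moment while it holds something.
It also fails if it takes over 210 s, if anything falls off the work surface, if the arm or the gripper's body presses on something with over 40 N, if the wrist force passes 120 N, or if a joint passes its speed limit or range.

### The arm

A 6-joint arm with a two-finger parallel gripper is mounted at the origin on the work surface. World frame = base frame: x ahead of the robot, y to its left, z up, the work surface at z = 0. Lengths are in m, angles in degrees, forces in N, time in s.
With the tool pointing down it reaches from about 0.425 to 0.925 m from the base axis. Payload 12.5 kg.
Tool frame: the origin (TCP) lies midway between the tips of the shut fingers; the grasp point (between the pads) lies 19 mm behind it; x points along the fingers, y is the direction in which the jaws open and shut, and the axes are right-handed (so a half turn about x gives the same grasp; the last joint's range is limited). The gripper opens to 85 mm and grips with 20 to 120 N. Pads are 22 mm wide; open, the fingers measure 114 mm over their backs; the gripper's body (76 mm by 85 mm) begins 54 mm behind the grasp point. The pads swing forward as they close: fully open they stand 13 mm farther back than shut.
Start: joints at [60.413, 28.126, 89.318, -0, 62.55, -6.05], TCP at [0.25, 0.573, 0.231] pointing down, gripper open.
Joint ranges: [-177.58, 177.58], [-47.91, 125.51], [2.72, 160], [-65.01, 245.01], [3.68, 167.84], [-153.87, 153.87]. Speed limits (degrees/s): [127.2, 127.2, 159.86, 180, 180, 180].

### API

Orientations are given as [roll, pitch, yaw] about the fixed x, y, z axes, in that order (R = Rz(yaw) Ry(pitch) Rx(roll)).
In Python, from workcell import r, imaging, ticket gives the robot as it stands.
- The arm moves only by the tool carry_out, never from a script. Its argument "rows" is one flat list of numbers, 5 for each row, row after row: the opening in per cent of the stroke, from 0 (shut) to 100 (fully open), then the shift along the tool's x, y, z in m, then the turn about the tool's x in degrees. In form: [gripper, dx, dy, dz, spin, gripper, dx, dy, dz, spin, ...]. A call has 1 to 20 rows; each row is the pose to reach, as a shift and turn from the pose measured when the call began, along the tool's axes at that moment; what a row does not reach only later rows make up. A row lasts 1/8 s, in which the tool goes at most 62.5 mm and 10.7 degrees, less where a joint would pass 70% of its speed; a pose out of reach is approached as far as the arm can. A call with a gripper value outside its range is refused whole. The fingers move at their own pace and stop on an object; the grip force is fixed at half the most. Time passes only in rows, so rows that repeat a pose let the fingers close. It gives the time, the measured TCP pose, the force and the opening at its end, in the units of the state.
- r.get_obs(): the state, without advancing time (a new reading comes with each control period).
- imaging.grab_frame(name): name is "scene" or "side" or "wrist"; returns a dict with "image" (400x640x3 uint8, red, green, blue), "fx", "fy", "cx", "cy" (pixels), "rvec" (rotation vector, rad) and "tvec" (3), from world to camera coordinates, as OpenCV has them. Camera axes: x right, y down, z forward; pixel columns grow to the right and rows downward; lengths in m; the calibration is good to about 2 mm. A picture is of the moment at which its call begins. There is no depth.
- ticket.close_job(): hands the job in, once; it reports no verdict.
Trained networks look in a picture, given as the dict that the camera call returned (one of the last four; its "shot" number tells which), for a name from the list of things; names that differ only in an ending like _2 or _b are one class to them, and where a whole thing is asked for, a point or a joint stands for the part that bears it (a point fixed in the world has none). Each returns a list of dicts, best first, with "score" (0 to 1); they miss things now and then, are a little off and sometimes report something else, mostly with a low value. They report only what shows in the picture. A call takes as long as a camera call. They do not tell look-alikes from the thing itself.
- imaging.trace(picture, query): "mask" (400x640 bool, what is visible of it) and "rect" ([centre column, centre row, width, height] in pixels, round what is visible of it).
- imaging.mark_of(picture, query): "centre" ([column, row] in pixels: a listed point, or the origin of a listed thing).
The state is a dict: "t": time; "joints": joint angles; "qd": joint speeds; "joint_efforts": joint torques, N m; "tcp_pos": TCP position; "ee_rot": TCP orientation; "force": force on the tool from outside, world axes, zero at the start; "torque": the same for the moment, N m; "opening": finger opening in m.
Only numpy, scipy, OpenCV 4.12 (cv2) and the standard library are available. Lean on these libraries where they do the work, as an engineer would, in place of code of your own. Each camera call takes 0.05 s, during which the arm holds its last target.

## Working session

There is one attempt and no reset: what is moved stays moved. The work goes in short steps, Python scripts to look and compute and a tool call to move; the robot and the scene stay as the last step left them, time stands still between calls to the robot, and variables do not carry over. Pictures are saved under pics/ and viewed, and the job is handed in when it is done.

Besides the shell and the picture viewer there is one more tool, called after "Call:" in YAML: its name, and indented under it one key for each argument. carry_out: Moves the arm, as the interface text tells. Its arguments: {"type":"object","properties":{"rows":{"type":"array","items":{"type":"number"}}},"required":["rows"]}

```bash
ls; mkdir -p pics; cat > h.py <<'E'
import numpy as np, cv2
from workcell import r, imaging, ticket
def save(p,n): cv2.imwrite('pics/'+n+'.png', cv2.cvtColor(p['image'],cv2.COLOR_RGB2BGR))
def cam(p):
    R,_=cv2.Rodrigues(np.array(p['rvec'],float)); t=np.array(p['tvec'],float).ravel(); return R,t
def back(p,uv,z):
    R,t=cam(p); d=R.T@np.array([(uv[0]-p['cx'])/p['fx'],(uv[1]-p['cy'])/p['fy'],1.]); c=-R.T@t
    return c+d*(z-c[2])/d[2]
def proj(p,X):
    R,t=cam(p); q=R@np.array(X,float)+t; return np.array([p['fx']*q[0]/q[2]+p['cx'],p['fy']*q[1]/q[2]+p['cy']])
def state():
    o=r.get_obs(); print('t',o['t'],'tcp',np.round(o['tcp_pos'],4),'rot',np.round(o['ee_rot'],2),'F',np.round(o['force'],1),'op',round(o['opening'],4),'j',np.round(o['joints'],1)); return o
E
python3 - <<'E'
from h import *
state()
for n in ['scene','side','wrist']:
    p=imaging.grab_frame(n); save(p,n+'0'); R,t=cam(p); print(n,p['fx'],-R.T@t)
    for q in ['lid','chest','rack','mat','cup','coffee','spray','tube1']:
        print(q,[(np.round(m['centre']),round(m['score'],2)) for m in imaging.mark_of(p,q)])
E
```

```text
pics
t 0.0 tcp [0.2494 0.5728 0.2307] rot [ -98.01   89.94 -121.55] F [-0.6  0.2  0.2] op 0.0854 j [60.4 28.2 89.3  0.  62.5 -6.1]
scene 384.9009290689867 [ 0.96693281 -0.48432908  0.82535424]
lid [(array([341., 202.]), 0.67)]
chest []
rack [(array([212., 282.]), 0.79)]
mat [(array([388., 141.]), 0.59), (array([222., 276.]), 0.25)]
cup [(array([395., 269.]), 0.87)]
coffee [(array([347., 303.]), 0.95)]
spray [(array([425., 217.]), 0.59)]
tube1 [(array([239., 262.]), 0.95), (array([176., 237.]), 0.88), (array([222., 274.]), 0.61), (array([256., 194.]), 0.5)]
side 429.70055236995245 [ 0.51377153 -0.90937837  0.67549066]
lid [(array([332., 212.]), 0.57), (array([412., 273.]), 0.26)]
chest [(array([332., 232.]), 0.97)]
rack [(array([302., 336.]), 0.96)]
mat [(array([299., 166.]), 0.95)]
cup [(array([415., 233.]), 0.81), (array([386., 199.]), 0.72)]
coffee [(array([414., 275.]), 0.63)]
spray [(array([385., 195.]), 0.7)]
tube1 [(array([210., 326.]), 0.91), (array([305., 316.]), 0.85), (array([417., 234.]), 0.73), (array([309., 297.]), 0.68), (array([247., 254.]), 0.55)]
wrist 302.17291424594754 [0.17987107 0.60195414 0.37388716]
lid []
chest []
rack []
mat [(array([245., 360.]), 0.78)]
cup []
coffee []
spray []
tube1 []
```

View pics/scene0.png

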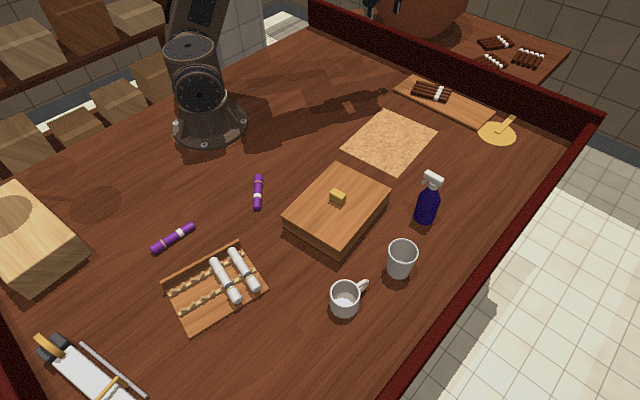

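View pics/side0.png

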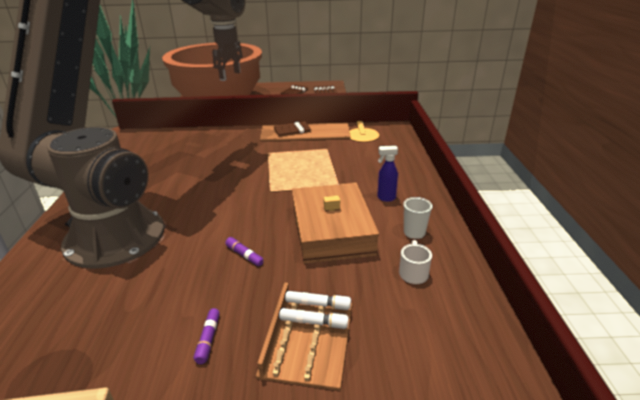

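View pics/wrist0.png

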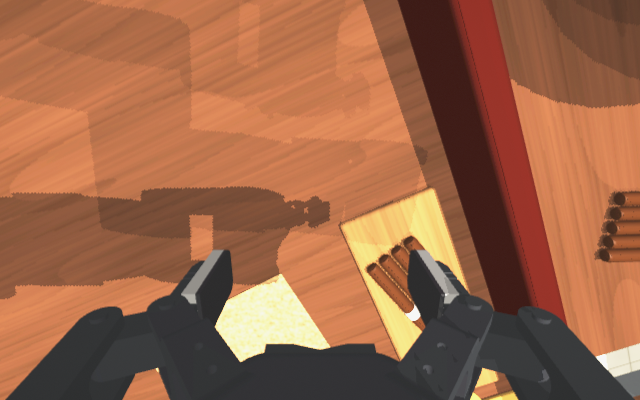

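```bash
cat > fit.py <<'E'
from h import *
from scipy.optimize import minimize
def boxpts(b,x,y,yaw,z0=0):
    c,s=np.cos(yaw),np.sin(yaw); P=[]
    for X in b[0]:
        for Y in b[1]:
            for Z in b[2]: P.append([x+c*X-s*Y,y+s*X+c*Y,Z+z0])
    return np.array(P)
def sil(p,boxes,x,y,yaw,z0=0):
    m=np.zeros((400,640),np.uint8)
    for b in boxes:
        q=np.array([proj(p,X) for X in boxpts(b,x,y,yaw,z0)])
        h=cv2.convexHull(q.astype(np.float32))
        cv2.fillConvexPoly(m,np.round(h*16).astype(np.int32),255,cv2.LINE_AA,4)
    return m/255.
def fit(views,boxes,x0,z0=0):
    def cost(v):
        c=0
        for p,m in views:
            s=sil(p,boxes,v[0]*.01,v[1]*.01,v[2]*.1,z0); i=np.minimum(s,m).sum(); c+=1-i/np.maximum(s,m).sum()
        return c/len(views)
    best=None
    for dyaw in ([0,.2,-.2]):
        v0=np.array([x0[0]*100,x0[1]*100,(x0[2]+dyaw)*10])
        f=minimize(cost,v0,method='Nelder-Mead',options=dict(initial_simplex=[v0,v0+[1,0,0],v0+[0,1,0],v0+[0,0,1]],xatol=.01,fatol=1e-5))
        if best is None or f.fun<best.fun: best=f
    v=best.x; return v[0]*.01,v[1]*.01,np.degrees(v[2]*.1),best.fun
def mask(p,q,near=None):
    L=imaging.trace(p,q)
    print(q,[(np.round(l['rect']),round(l['score'],2)) for l in L])
    if near is not None: L=sorted(L,key=lambda l:np.hypot(l['rect'][0]-near[0],l['rect'][1]-near[1]))
    return L[0]['mask'].astype(float) if L else None
LID=[((-.091,.091),(-.12,.12),(0,.008)),((-.02,.02),(-.011,.011),(.013,.041))]
MAT=[((-.105,.105),(-.13,.13),(0,.003))]
CHEST=[((-.089,.089),(-.118,.118),(0,.06))]
E
python3 - <<'E'
from fit import *
s=imaging.grab_frame('scene'); d=imaging.grab_frame('side')
near=dict(lid=((338,205),(333,215)),mat=((388,141),(300,168)),chest=((338,215),(335,225)),rack=((215,287),(305,335)))
out={}
for q,(a,b) in near.items():
    ms,md=mask(s,q,a),mask(d,q,b)
    for p,m,n in ((s,ms,'s'),(d,md,'d')):
        if m is not None: cv2.imwrite(f'pics/m_{q}_{n}.png',m*255)
    views=[(p,m) for p,m in ((s,ms),(d,md)) if m is not None]
    z={'lid':.06}.get(q,0)
    B={'lid':LID,'mat':MAT,'chest':CHEST}.get(q)
    c=back(s,a,z); print(q,'init',c)
    for p,uv in ((s,a),(d,b)): print(back(p,uv,z))
    if B:
        for i in range(1):
            for v in [views]+[[w] for w in views]: print(q,fit(v,B,(c[0],c[1],0),z))
E
```

```text
lid [(array([338., 206., 111.,  92.]), 0.86), (array([429., 197.,  32.,  52.]), 0.24)]
lid [(array([336., 216.,  85.,  63.]), 0.8), (array([340., 320.,  21.,  13.]), 0.25)]
lid init [ 0.57184732 -0.00679667  0.06      ]
[ 0.57184732 -0.00679667  0.06      ]
[ 0.57095162 -0.01615549  0.06      ]
lid (np.float64(0.5669272637710026), np.float64(-0.0008307211579905848), np.float64(6.880014351666221), np.float64(0.04459937575127593))
lid (np.float64(0.565135867445963), np.float64(-0.002101804397101358), np.float64(7.123069492737393), np.float64(0.035654047123474863))
lid (np.float64(0.5673651294240716), np.float64(0.0018064755995336836), np.float64(6.623075188326295), np.float64(0.04268501553599402))
mat [(array([391., 145.,  97.,  68.]), 0.98)]
mat [(array([302., 170.,  69.,  44.]), 0.56)]
mat init [0.48418195 0.3352525  0.        ]
[0.48418195 0.3352525  0.        ]
[0.48430375 0.35158312 0.        ]
mat (np.float64(0.4849292106828451), np.float64(0.3465736328816393), np.float64(5.214848497710512), np.float64(0.08752111048280048))
mat (np.float64(0.4815149197445935), np.float64(0.346400
[... 368 characters left out ...]
16]
[ 5.63847330e-01  4.63498014e-03 -1.11022302e-16]
[0.57893692 0.02351549 0.        ]
chest (np.float64(0.5694536404368629), np.float64(0.00014532488965637952), np.float64(5.358392008062093), np.float64(0.7249826132877768))
chest (np.float64(0.5694536404368629), np.float64(0.00014532488965637952), np.float64(5.358392008062093), np.float64(0.7249826132877768))
rack [(array([214., 290., 107., 100.]), 0.88)]
rack [(array([304., 338.,  95., 110.]), 0.77)]
rack init [ 0.49270416 -0.35163725  0.        ]
[ 0.49270416 -0.35163725  0.        ]
[ 0.49609752 -0.33961714  0.        ][ WARN:0@7.511] global loadsave.cpp:1063 imwrite_ Unsupported depth image for selected encoder is fallbacked to CV_8U.
```

```bash
python3 - <<'E'
import cv2
for n in ('scene0','side0'):
    i=cv2.imread(f'pics/{n}.png')
    c=i[150:350,130:450] if n=='scene0' else i[180:400,180:480]
    cv2.imwrite(f'pics/{n}z.png',cv2.resize(c,None,fx=2.5,fy=2.5,interpolation=cv2.INTER_CUBIC))
E
```

```text
(no output)
```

View pics/scene0z.png

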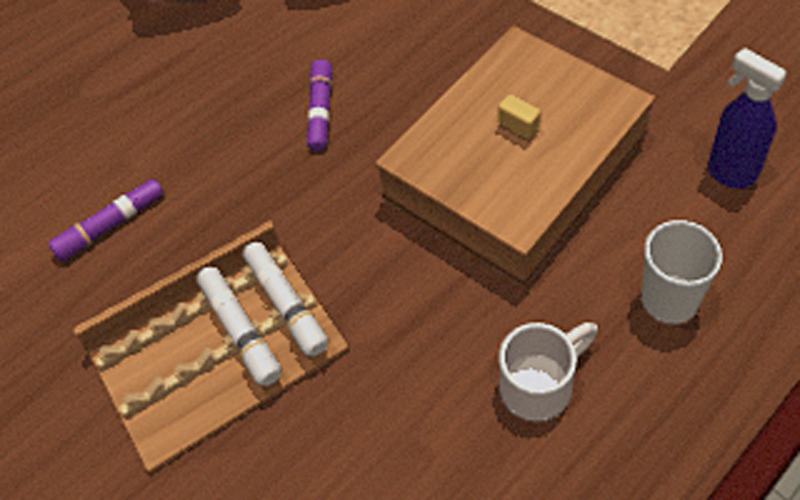

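View pics/side0z.png

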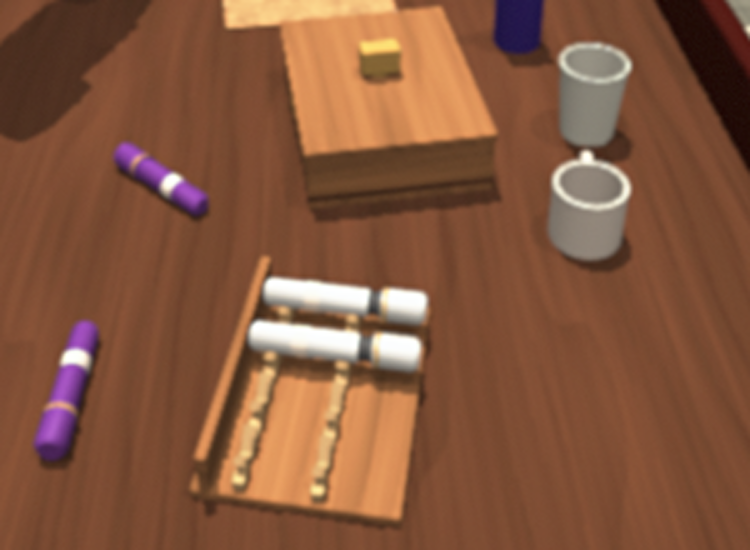

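```bash
cat > mv.py <<'E'
from h import *
from scipy.spatial.transform import Rotation as Ro
def rot(o): return Ro.from_euler('xyz',o['ee_rot'],degrees=True).as_matrix()
def plan(pos,ydir=None,o=None):
    """ydir: world yaw deg of jaw axis (mod 180)"""
    o=o or r.get_obs(); R=rot(o); d=R.T@(np.array(pos)-o['tcp_pos'])
    sp=[]
    if ydir is not None:
        t=np.array([np.cos(np.radians(ydir)),np.sin(np.radians(ydir)),0]); v=R.T@t
        a=np.degrees(np.arctan2(v[2],v[1])); sp=[round(((a+90)%180)-90,2)]
    print('move',np.round(d,4),'spin',sp,'+-180','dist',round(np.linalg.norm(d),3)); return d,sp
def info(o=None):
    o=o or state(); R=rot(o); print('x',np.round(R[:,0],3),'y',np.round(R[:,1],3),'jaw yaw',round(np.degrees(np.arctan2(R[1,1],R[0,1])),2))
E
python3 -c "
from mv import *
info(); plan((.567,-.001,.23),96.9)"
```

```text
t 1.85 tcp [0.2496 0.573  0.2313] rot [83.08 89.99 59.54] F [ 1.5  0.4 -0. ] op 0.0853 j [60.4 28.1 89.3 -0.  62.5 -6.1]
x [ 0.  0. -1.] y [0.399 0.917 0.   ] jaw yaw 66.46
move [ 0.0013 -0.3995  0.5202] spin [np.float64(-30.44)] +-180 dist 0.656
```

Call:
carry_out:
  rows: [60, 0.001, -0.4, 0.52, -30.4, 60, 0.001, -0.4, 0.52, -30.4, 60, 0.001, -0.4, 0.52, -30.4, 60, 0.001, -0.4, 0.52, -30.4, 60, 0.001, -0.4, 0.52, -30.4, 60, 0.001, -0.4, 0.52, -30.4, 60, 0.001, -0.4, 0.52, -30.4, 60, 0.001, -0.4, 0.52, -30.4, 60, 0.001, -0.4, 0.52, -30.4, 60, 0.001, -0.4, 0.52, -30.4, 60, 0.001, -0.4, 0.52, -30.4, 60, 0.001, -0.4, 0.52, -30.4, 60, 0.001, -0.4, 0.52, -30.4, 60, 0.001, -0.4, 0.52, -30.4]

```text
t: 3.6
tcp_pos: [0.5661, -0.0003, 0.2305]
ee_rot: [70.2, 90.0, 77.2]
force: [-0.3, 0.0, 0.1]
opening: 0.0513
```

```bash
python3 - <<'E'
from mv import *
from fit import *
info()
w=imaging.grab_frame('wrist'); save(w,'w1')
s=imaging.grab_frame('scene'); save(s,'s1')
L=[(np.round(m['centre']),round(m['score'],2)) for m in imaging.mark_of(w,'lid')]; print(L)
# overlay predicted
im=cv2.cvtColor(w['image'],cv2.COLOR_RGB2BGR)
for b in LID:
    for X in boxpts(b,.567,-.001,np.radians(6.9),.06):
        q=proj(w,X); cv2.circle(im,tuple(np.int32(q)),3,(0,0,255),-1)
cv2.imwrite('pics/w1o.png',im)
E
```

```text
t 3.6 tcp [ 5.661e-01 -3.000e-04  2.305e-01] rot [70.23 89.99 77.18] F [-0.3  0.   0.1] op 0.0513 j [  -6.7   23.4   97.8    0.    58.8 -103.7]
x [ 0.  0. -1.] y [-0.121  0.993  0.   ] jaw yaw 96.94
[(array([317., 178.]), 0.77)]
```

View pics/w1o.png

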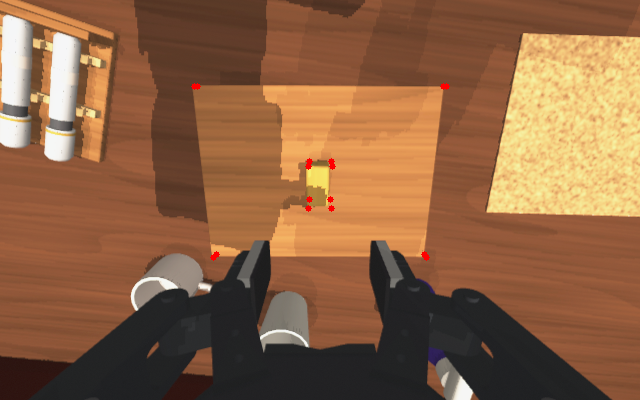

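```bash
python3 - <<'E'
from mv import *
from fit import *
s=imaging.grab_frame('scene'); d=imaging.grab_frame('side')
for q,h in (('cup',0),('coffee',0),('spray',0)):
    for p in (s,d):
        for m in imaging.mark_of(p,q)[:2]: print(q,np.round(back(p,m['centre'],h),3),round(m['score'],2))
w=imaging.grab_frame('wrist'); m=mask(w,'lid'); print(fit([(w,m)],LID,(.567,-.001,.12),.06))
plan((.567,-.002,.073))
E
```

```text
cup [ 0.78  -0.032  0.   ] 0.61
cup [ 0.744 -0.171  0.   ] 0.17
cup [ 0.778 -0.026  0.   ] 0.96
coffee [ 0.747 -0.175  0.   ] 0.6
coffee [ 0.739 -0.174  0.   ] 0.57
spray [ 0.733  0.162 -0.   ] 0.82
spray [0.736 0.147 0.   ] 0.76
lid [(array([320., 171., 255., 171.]), 0.93)]
(np.float64(0.566398918303261), np.float64(-0.004019208906851494), np.float64(6.693814605394614), np.float64(0.03986378866863127))
move [ 0.1573 -0.0007  0.0004] spin [] +-180 dist 0.157
```

View pics/s1.png

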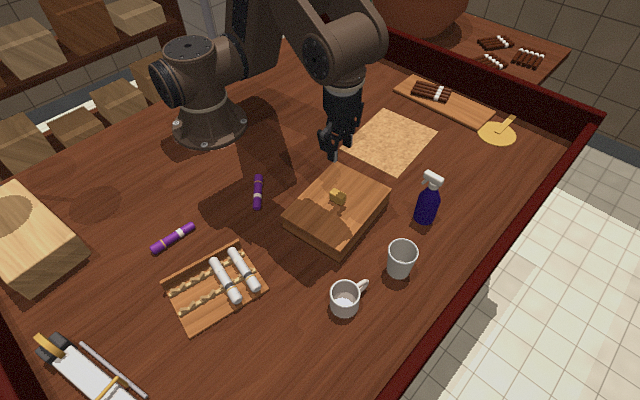

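Call:
carry_out:
  rows: [60, 0.05, -0.001, 0, 0, 60, 0.1, -0.002, 0, 0, 60, 0.13, -0.002, 0, 0, 60, 0.15, -0.002, 0, 0, 60, 0.157, -0.002, 0, 0, 60, 0.157, -0.002, 0, 0, 0, 0.157, -0.002, 0, 0, 0, 0.157, -0.002, 0, 0, 0, 0.157, -0.002, 0, 0, 0, 0.157, -0.002, 0, 0, 0, 0.157, -0.002, 0, 0, 0, 0.157, -0.002, 0, 0]

```text
t: 5.75
tcp_pos: [0.5673, -0.0034, 0.0744]
ee_rot: [-9.8, 89.9, -3.0]
force: [-2.3, 0.4, 6.4]
opening: 0.0208
```

Call:
carry_out:
  rows: [0, 0, 0, 0, 0, 0, -0.01, 0, 0, 0, 0, -0.03, 0, 0, 0, 0, -0.06, 0, 0, 0, 0, -0.1, 0, 0, 0, 0, -0.13, 0, 0, 0, 0, -0.13, 0, 0, 0]

```text
t: 6.62
tcp_pos: [0.5676, -0.0034, 0.2066]
ee_rot: [-12.6, 89.7, -5.8]
force: [0.2, -0.1, -4.3]
opening: 0.021
```

```bash
python3 - <<'E'
from mv import *
from fit import *
info()
s=imaging.grab_frame('scene'); d=imaging.grab_frame('side'); save(s,'s2'); save(d,'d2')
w=imaging.grab_frame('wrist');save(w,'w2')
ms,md=mask(s,'mat',(391,145)),mask(d,'mat',(302,170))
mw=mask(w,'mat')
v=[(s,ms),(d,md)]
for vv in v+[(w,mw)]:
    if vv[1] is not None: print(fit([vv],MAT,(.484,.347,.09)))
E
```

```text
t 6.625 tcp [ 0.5676 -0.0034  0.2066] rot [-12.62  89.66  -5.76] F [ 0.2 -0.1 -4.3] op 0.021 j [  -7.    24.9   99.4    0.    55.4 -103.9]
x [ 0.006 -0.001 -1.   ] y [-0.119  0.993 -0.001] jaw yaw 96.86
mat [(array([398., 141.,  81.,  69.]), 0.65)]
mat [(array([284., 172.,  29.,  43.]), 0.77), (array([416., 262.,  32.,  39.]), 0.25)]
mat [(array([583., 125., 108., 196.]), 0.81)]
(np.float64(0.4816758576033739), np.float64(0.3473725065793724), np.float64(5.016656381861821), np.float64(0.35778172009140063))
(np.float64(0.4737565693587106), np.float64(0.35475011073959756), np.float64(11.755154214280646), np.float64(0.6312683282213284))
(np.float64(0.47563947989587574), np.float64(0.3947839806565422), np.float64(7.223268482096154), np.float64(0.13241987591139925))
```

View pics/s2.png

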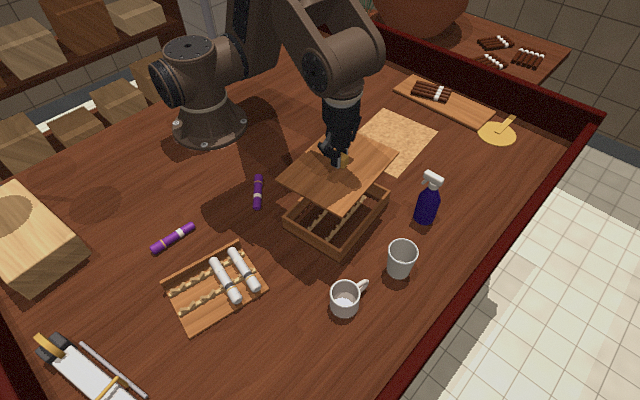

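View pics/w2.png

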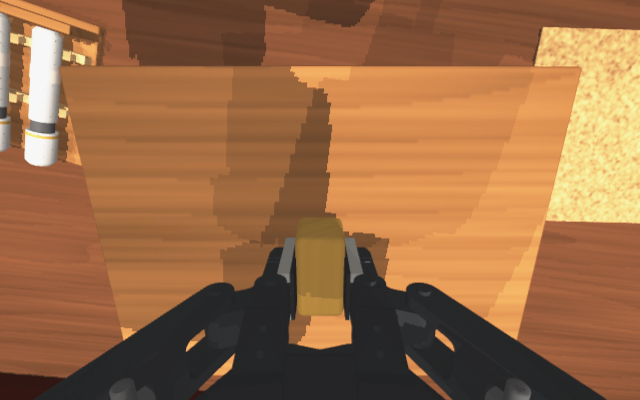

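```bash
python3 - <<'E'
from fit import *
s=imaging.grab_frame('scene'); d=imaging.grab_frame('side')
for p,n,seed in ((s,'scene0',(390,140)),(d,'side0',(300,170))):
    im=cv2.imread(f'pics/{n}.png'); x,y=seed
    hsv=cv2.cvtColor(im,cv2.COLOR_BGR2HSV); print(np.median(hsv[y-8:y+8,x-8:x+8].reshape(-1,3),0))
    g=cv2.GaussianBlur(im,(3,3),0).astype(float); ref=np.median(im[y-8:y+8,x-8:x+8].reshape(-1,3),0)
    m=((hsv[...,0]>11)&(hsv[...,2]>140)&(hsv[...,1]>60)).astype(np.uint8)
    m=cv2.morphologyEx(m,cv2.MORPH_CLOSE,np.ones((5,5))); m=cv2.morphologyEx(m,cv2.MORPH_OPEN,np.ones((5,5)))
    nl,L,st,_=cv2.connectedComponentsWithStats(m); k=L[y,x]; print(k,st[k]); m=(L==k).astype(float)
    print(n,fit([(p,m)],MAT,(.484,.347,.09)))
    o=im.copy(); o[m>0]=o[m>0]//2+[0,0,127]; cv2.imwrite(f'pics/mm_{n}.png',o)
E
```

```text
[ 16. 116. 210.]
4 [ 342  109   94   68 3643]
scene0 (np.float64(0.4822302272755679), np.float64(0.3436787294722252), np.float64(5.2420281846827095), np.float64(0.04949952008775538))
[ 18. 120. 246.]
3 [ 268  148  110   94 6309]
side0 (np.float64(0.48703296800931356), np.float64(0.3449088283468104), np.float64(4.46707944691687), np.float64(0.5908233636014866))
```

```bash
python3 - <<'E'
from mv import *
p=imaging.grab_frame('wrist'); o=r.get_obs()
R,t=cam(p); Rt=rot(o)
Rc=R@Rt; tc=R@np.array(o['tcp_pos'])+t   # cam from tool
print(np.round(Rc,3),tc)
R1=Ro.from_euler('xyz',[70.23,89.99,77.18],degrees=True).as_matrix()
q=dict(p); Rn=Rc@R1.T; q['rvec']=cv2.Rodrigues(Rn)[0]; q['tvec']=tc-Rn@np.array([.5661,-.0003,.2305])
A=back(q,(522,34),.003);B=back(q,(487,212),.003); print(A,B,np.linalg.norm(A-B))
v=B-A; yaw=np.arctan2(v[1],v[0]); print(np.degrees(yaw)); c=(A+B)/2+.13*np.array([-np.sin(yaw),np.cos(yaw),0]); print(c)
plan((.484,.346,.207),95.2)
E
```

```text
[[ 0.001  1.    -0.   ]
 [-0.297  0.     0.955]
 [ 0.955 -0.001  0.297]] [0.00138689 0.03052942 0.15856668]
[0.3929146  0.20096106 0.003     ] [0.60010152 0.22198624 0.003     ] 0.20825100071515912
5.794499088096604
[0.48338316 0.3408094  0.003     ]
move [-0.0033  0.3568 -0.0406] spin [np.float64(1.66)] +-180 dist 0.359
```

Call:
carry_out:
  rows: [0, -0.001, 0.06, -0.007, 0.4, 0, -0.002, 0.12, -0.014, 0.8, 0, -0.003, 0.18, -0.02, 1.2, 0, -0.003, 0.24, -0.028, 1.6, 0, -0.003, 0.3, -0.034, 1.6, 0, -0.003, 0.34, -0.039, 1.6, 0, -0.003, 0.355, -0.041, 1.6, 0, -0.003, 0.355, -0.041, 1.6, 0, -0.003, 0.355, -0.041, 1.6, 0, -0.003, 0.355, -0.041, 1.6]

```text
t: 8.32
tcp_pos: [0.4843, 0.3431, 0.2067]
ee_rot: [-7.1, 90.0, -2.0]
force: [-0.7, -0.3, -3.9]
opening: 0.0211
```

```bash
python3 - <<'E'
from mv import *
info(); plan((.483,.344,.024),95.3)
d=imaging.grab_frame('side'); save(d,'d3')
E
```

```text
t 8.325 tcp [0.4843 0.3431 0.2067] rot [-7.15 89.96 -1.98] F [-0.7 -0.3 -3.9] op 0.0211 j [ 28.9  27.   95.6  -0.   57.4 -66.2]
x [ 0.001 -0.    -1.   ] y [-0.09   0.996 -0.   ] jaw yaw 95.17
move [ 0.1827  0.001  -0.0014] spin [np.float64(-0.13)] +-180 dist 0.183
```

View pics/d3.png

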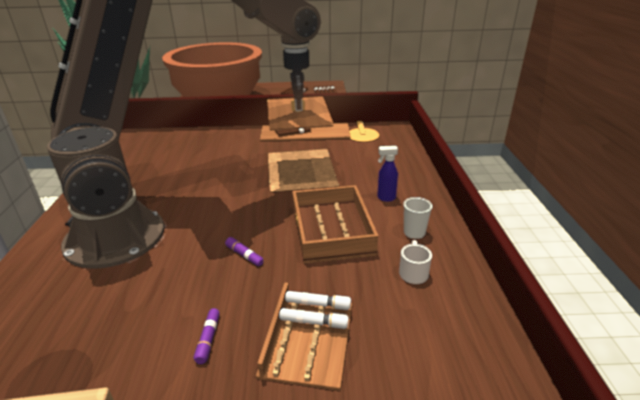

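Call:
carry_out:
  rows: [0, 0.05, 0.001, -0.001, 0, 0, 0.1, 0.001, -0.001, 0, 0, 0.14, 0.001, -0.001, 0, 0, 0.165, 0.001, -0.001, 0, 0, 0.176, 0.001, -0.001, 0, 0, 0.18, 0.001, -0.001, 0, 0, 0.183, 0.001, -0.001, 0, 0, 0.184, 0.001, -0.001, 0, 0, 0.184, 0.001, -0.001, 0]

```text
t: 9.5
tcp_pos: [0.4835, 0.3442, 0.0232]
ee_rot: [7.8, 89.9, 13.0]
force: [-0.0, -0.6, -3.7]
opening: 0.0211
```

Call:
carry_out:
  rows: [0, 0.001, 0, 0, 0, 0, 0.002, 0, 0, 0, 0, 0.002, 0, 0, 0]

```text
t: 9.88
tcp_pos: [0.4837, 0.3444, 0.0224]
ee_rot: [14.6, 89.9, 19.7]
force: [-2.1, -1.7, 8.8]
opening: 0.0211
```

Touching down. Release and rise.

Call:
carry_out:
  rows: [30, 0, 0, 0, 0, 50, 0, 0, 0, 0, 60, 0, 0, 0, 0, 60, 0, 0, 0, 0, 60, -0.02, 0, 0, 0, 60, -0.06, 0, 0, 0, 60, -0.12, 0, 0, 0, 60, -0.18, 0, 0, 0, 60, -0.21, 0, 0, 0, 60, -0.22, 0, 0, 0, 60, -0.22, 0, 0, 0]

```text
t: 11.25
tcp_pos: [0.483, 0.3441, 0.2418]
ee_rot: [12.4, 89.9, 17.6]
force: [-0.4, -0.1, -1.0]
opening: 0.0509
```

```bash
python3 - <<'E'
from mv import *
from fit import *
info()
w=imaging.grab_frame('wrist');save(w,'w4'); m=mask(w,'lid'); print(fit([(w,m)],LID,(.484,.344,.09),.008))
s=imaging.grab_frame('scene'); save(s,'s4'); d=imaging.grab_frame('side'); save(d,'d4')
ms=mask(s,'rack',(214,290)); md=mask(d,'rack',(304,338)); 
# rack fit with unknown front extent
for xe in (.07,.08,.09,.1):
    B=[((-.056,xe),(-.1,.1),(0,.01)),((-.056,-.048),(-.1,.1),(0,.046))]
    print(xe,fit([(s,ms),(d,md)],B,(.493,-.345,.09)))
for p in (s,d):
    for x in imaging.mark_of(p,'tube1'): print(np.round(back(p,x['centre'],.034),4),round(x['score'],2))
plan((.493,-.345,.25),100)
E
```

```text
t 11.25 tcp [0.483  0.3441 0.2418] rot [12.4  89.89 17.59] F [-0.4 -0.1 -1. ] op 0.0509 j [ 29.1  24.9  93.3  -0.   61.7 -66.1]
x [ 0.002  0.001 -1.   ] y [-0.09   0.996  0.   ] jaw yaw 95.19
lid [(array([320., 162., 210., 148.]), 0.9)]
(np.float64(0.4826483392001596), np.float64(0.3426296121354787), np.float64(4.858032110275884), np.float64(0.019306469508568513))
rack [(array([213., 288., 104.,  99.]), 0.59)]
rack [(array([304., 336.,  95., 112.]), 0.86)]
0.07 (np.float64(0.493233761579763), np.float64(-0.3491881687079196), np.float64(-9.791891537826821), np.float64(0.26702011856895547))
0.08 (np.float64(0.49200625292346956), np.float64(-0.3478896917279994), np.float64(-10.666332453133947), np.float64(0.22602711191214264))
0.09 (np.float64(0.486860645031078), np.float64(-0.347076594034681), np.float64(-10.4025908597446), np.float64(0.2515399968496463))
0.1 (np.float64(0.4779016182267303), np.float64(-0.34503336041997534), np.float64(-10.444759735580643), np.float64(0.29598971833948484))
[ 0.3702 -0.1107  0.034 ] 0.82
[ 0.5032 -0.3302  0.034 ] 0.71
[ 0.3282 -0.3381  0.034 ] 0.63
[ 0.5008 -0.2791  0.034 ] 0.61
[ 0.3131 -0.3387  0.034 ] 0.81
[ 0.4926 -0.3293  0.034 ] 0.79
[ 0.3639 -0.1312  0.034 ] 0.66
[ 0.5023 -0.2757  0.034 ] 0.64
[ 0.5717 -0.0408  0.034 ] 0.42
move [-0.0085 -0.6872 -0.0524] spin [np.float64(-4.82)] +-180 dist 0.689
```

View pics/w4.png

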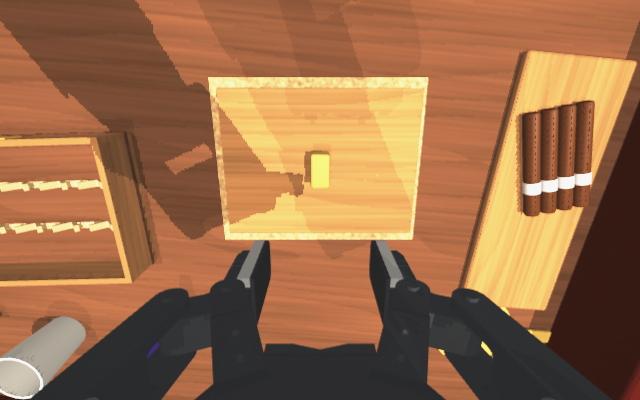

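View pics/s4.png

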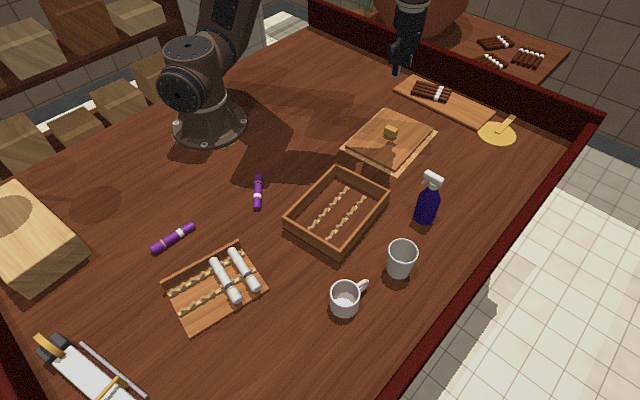

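```bash
python3 - <<'E'
from mv import *
plan((.50,-.315,.25),80)
E
```

```text
move [-0.0085 -0.658  -0.0427] spin [np.float64(15.18)] +-180 dist 0.659
```

Call:
carry_out:
  rows: [45, -0.008, -0.658, -0.043, 15, 45, -0.008, -0.658, -0.043, 15, 45, -0.008, -0.658, -0.043, 15, 45, -0.008, -0.658, -0.043, 15, 45, -0.008, -0.658, -0.043, 15, 45, -0.008, -0.658, -0.043, 15, 45, -0.008, -0.658, -0.043, 15, 45, -0.008, -0.658, -0.043, 15, 45, -0.008, -0.658, -0.043, 15, 45, -0.008, -0.658, -0.043, 15, 45, -0.008, -0.658, -0.043, 15, 45, -0.008, -0.658, -0.043, 15, 45, -0.008, -0.658, -0.043, 15, 45, -0.008, -0.658, -0.043, 15]

```text
t: 13.4
tcp_pos: [0.4999, -0.3139, 0.2497]
ee_rot: [27.5, 89.9, 17.7]
force: [0.4, -0.0, 0.9]
opening: 0.0388
```

```bash
python3 - <<'E'
from mv import *
from fit import *
info()
w=imaging.grab_frame('wrist');save(w,'w5')
for x in imaging.mark_of(w,'tube1'): print(x['centre'],np.round(back(w,x['centre'],.034),4),round(x['score'],2))
for x in imaging.trace(w,'cap1'): print('cap',x['rect'],round(x['score'],2))
E
```

```text
t 13.4 tcp [ 0.4999 -0.3139  0.2497] rot [27.45 89.91 17.71] F [ 0.4 -0.   0.9] op 0.0388 j [-3.860e+01  2.420e+01  9.310e+01  1.000e-01  6.260e+01 -1.189e+02]
x [ 0.001  0.    -1.   ] y [0.169 0.986 0.001] jaw yaw 80.26
[308.6, 166.7] [ 0.4966 -0.3284  0.034 ] 0.7
[350.7, 164.6] [ 0.5026 -0.278   0.034 ] 0.6
[487.4, 8.7] [ 0.3636 -0.115   0.034 ] 0.58
[294.0, 158.1] [ 0.4833 -0.3437  0.034 ] 0.43
cap [345.0, 217.4, 21.7, 31.6] 0.88
cap [307.7, 217.8, 19.8, 31.7] 0.77
```

View pics/w5.png

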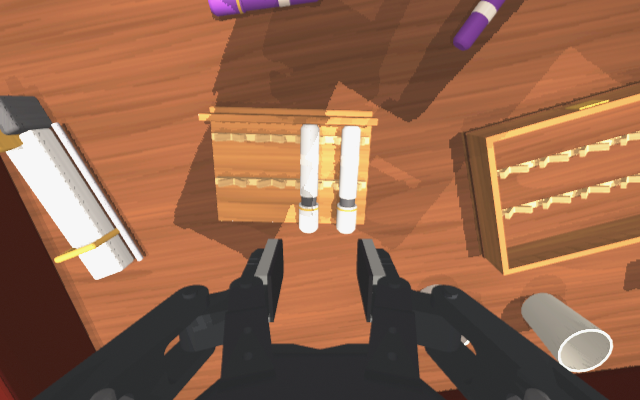

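```bash
python3 -c "
import cv2
i=cv2.imread('pics/w5.png')[95:245,190:390]
cv2.imwrite('pics/w5z.png',cv2.resize(i,None,fx=4,fy=4,interpolation=cv2.INTER_CUBIC))"
```

```text
(no output)
```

View pics/w5z.png

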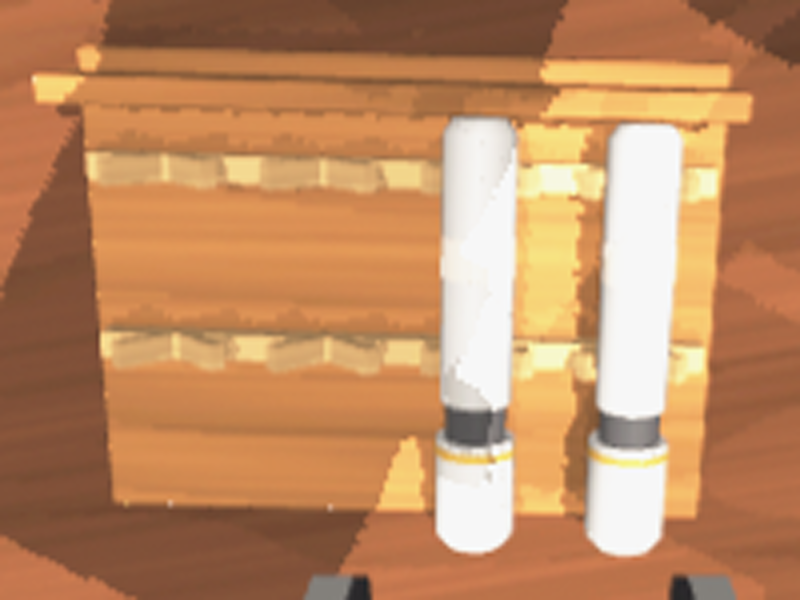

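```bash
python3 - <<'E'
from mv import *
w=imaging.grab_frame('wrist')
f=lambda u,v,z: np.round(back(w,(190+u/4-.4,95+v/4-.4),z),4)
a,b=f(115,502,.01),f(697,517,.01); d=b-a; print('front',a,b,np.linalg.norm(d),np.degrees(np.arctan2(d[1],d[0]))-90)
a,b=f(35,101,.046),f(750,120,.046); d=b-a; print('stop face top',a,b,np.linalg.norm(d),np.degrees(np.arctan2(d[1],d[0]))-90)
for n,e,nk,c in (('A',(480,118),(475,410),(474,550)),('B',(645,124),(632,415),(625,553))):
    E=f(*e,.034+.004);N=f(*nk,.044);C=f(*c,.03); print(n,E,N,C,np.linalg.norm(N-E),np.linalg.norm(C-N),np.degrees(np.arctan2(*(N-E)[1::-1])), np.degrees(np.arctan2(*(C-E)[1::-1])))
for z,(u,v) in ((.034,(92,155)),): pass
# bar ends
for u,v in ((88,155),(718,170),(102,335),(705,350)): print('bar',f(u,v,.034))
E
```

```text
front [ 0.5534 -0.4647  0.01  ] [ 0.5923 -0.2704  0.01  ] 0.19815574682557155 -11.321273681218315
stop face top [ 0.4214 -0.4393  0.046 ] [ 0.4602 -0.2438  0.046 ] 0.19931304523286983 -11.225367279822635
A [ 0.4474 -0.3184  0.038 ] [ 0.5314 -0.3351  0.044 ] [ 0.5828 -0.3453  0.03  ] 0.08585388750662368 0.05424020648928247 -11.244331655979773 -11.23667466259563
B [ 0.457  -0.2722  0.038 ] [ 0.541  -0.2885  0.044 ] [ 0.5922 -0.2969  0.03  ] 0.0857769782634012 0.05374011537017753 -10.981631119088194 -10.35332004392945
bar [ 0.4386 -0.4332  0.034 ]
bar [ 0.474  -0.2526  0.034 ]
bar [ 0.4916 -0.4438  0.034 ]
bar [ 0.5274 -0.2631  0.034 ]
```

```bash
cat >> mv.py <<'E'
RO=np.array([.4879,-.3509]); RY=-11.2
CO=np.array([.567,-.002]); CY=6.85
def loc(O,yaw,x,y,z):
    a=np.radians(yaw); return np.array([O[0]+np.cos(a)*x-np.sin(a)*y,O[1]+np.sin(a)*x+np.cos(a)*y,z])
def rack(x,y,z): return loc(RO,RY,x,y,z)
def chest(x,y,z): return loc(CO,CY,x,y,z)
def inv(O,yaw,p):
    a=np.radians(yaw); d=np.array(p[:2])-O; return np.cos(a)*d[0]+np.sin(a)*d[1],-np.sin(a)*d[0]+np.cos(a)*d[1]
E
python3 - <<'E'
from mv import *
plan(rack(.125,.024,.15),90-11.2); plan(rack(.125,.024,.02),78.8);plan(rack(.105,.024,.02),78.8)
E
```

```text
move [ 0.0999 -0.0172  0.1198] spin [np.float64(1.44)] +-180 dist 0.157
move [ 0.2299 -0.0173  0.1196] spin [np.float64(1.44)] +-180 dist 0.26
move [ 0.2299 -0.0168  0.0996] spin [np.float64(1.44)] +-180 dist 0.251
```

Call:
carry_out:
  rows: [0, 0.03, -0.006, 0.04, 0.5, 0, 0.06, -0.012, 0.08, 1.4, 0, 0.1, -0.017, 0.12, 1.4, 0, 0.15, -0.017, 0.12, 1.4, 0, 0.2, -0.017, 0.12, 1.4, 0, 0.225, -0.017, 0.12, 1.4, 0, 0.23, -0.017, 0.12, 1.4, 0, 0.23, -0.017, 0.12, 1.4, 0, 0.23, -0.017, 0.12, 1.4]

```text
t: 14.72
tcp_pos: [0.6163, -0.3518, 0.0216]
ee_rot: [-7.0, 89.8, -18.2]
force: [0.4, -0.6, -0.7]
opening: -0.0003
```

```bash
python3 - <<'E'
from mv import *
o=state(); print(inv(RO,RY,o['tcp_pos'])); plan(rack(.090,.024,.02),78.8)
d=imaging.grab_frame('side'); cv2.imwrite('pics/d5.png',cv2.resize(cv2.cvtColor(d['image'],cv2.COLOR_RGB2BGR)[230:400,220:420],None,fx=3,fy=3))
E
```

```text
t 14.725 tcp [ 0.6163 -0.3518  0.0216] rot [ -7.04  89.79 -18.2 ] F [ 0.4 -0.6 -0.7] op -0.0003 j [-3.51e+01  4.79e+01  8.53e+01  1.00e-01  4.66e+01 -1.14e+02]
(np.float64(0.12611114936487636), np.float64(0.024055108236621492))
move [ 0.0014 -0.     -0.0361] spin [np.float64(0.04)] +-180 dist 0.036
```

View pics/d5.png

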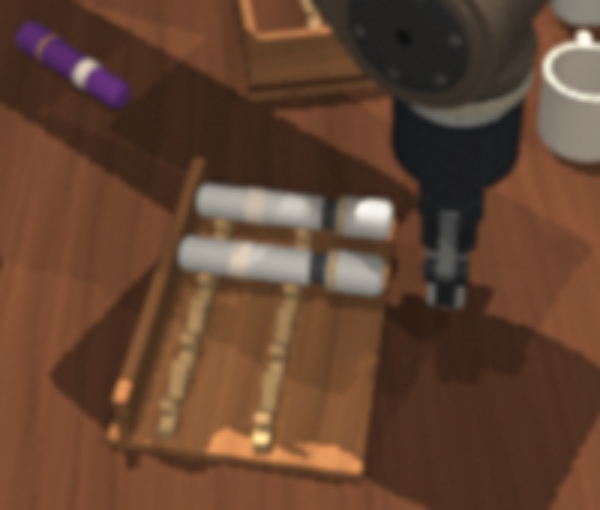

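Call:
carry_out:
  rows: [0, 0.001, 0, -0.01, 0, 0, 0.001, 0, -0.02, 0, 0, 0.001, 0, -0.024, 0, 0, 0.001, 0, -0.028, 0, 0, 0.001, 0, -0.032, 0, 0, 0.001, 0, -0.036, 0, 0, 0.001, 0, -0.036, 0]

```text
t: 15.65
tcp_pos: [0.5815, -0.3451, 0.0207]
ee_rot: [-10.7, 89.7, -21.8]
force: [4.3, -1.1, -0.3]
opening: -0.0003
```

Call:
carry_out:
  rows: [0, 0, 0, -0.003, 0, 0, 0, 0, -0.006, 0, 0, 0, 0, -0.006, 0]

```text
t: 16.02
tcp_pos: [0.5761, -0.3442, 0.0209]
ee_rot: [-13.0, 89.6, -24.1]
force: [5.1, -0.7, 0.2]
opening: 0.0002
```

```bash
python3 - <<'E'
from mv import *
o=state(); print(inv(RO,RY,o['tcp_pos']))
d=imaging.grab_frame('side'); cv2.imwrite('pics/d6.png',cv2.resize(cv2.cvtColor(d['image'],cv2.COLOR_RGB2BGR)[230:400,220:420],None,fx=3,fy=3))
E
```

```text
t 16.025 tcp [ 0.5761 -0.3442  0.0209] rot [-12.95  89.59 -24.11] F [ 5.1 -0.7  0.2] op 0.0002 j [-3.650e+01  4.560e+01  9.170e+01  1.000e-01  4.230e+01 -1.155e+02]
(np.float64(0.08525254465459896), np.float64(0.023736777924823593))
```

View pics/d6.png

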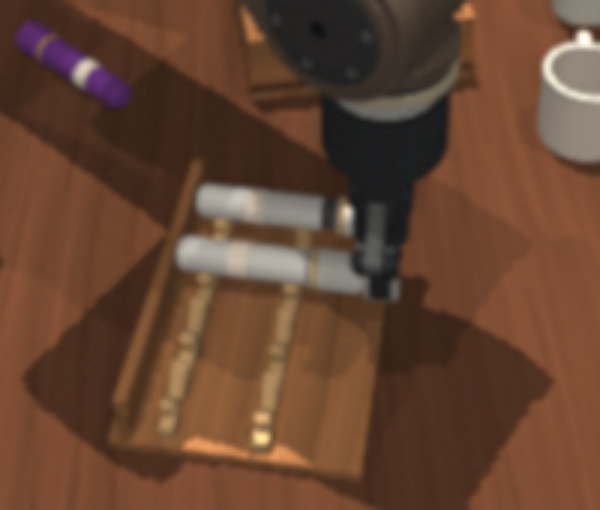

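Call:
carry_out:
  rows: [0, 0, 0, -0.001, 0, 0, 0, 0, -0.002, 0, 0, 0, 0, -0.002, 0]

```text
t: 16.45
tcp_pos: [0.5748, -0.344, 0.021]
ee_rot: [-13.8, 89.5, -24.9]
force: [5.8, -0.8, -0.1]
opening: -0.0002
```

Call:
carry_out:
  rows: [0, 0, 0, -0.001, 0, 0, 0, 0, -0.002, 0, 0, 0, 0, -0.002, 0]

```text
t: 16.82
tcp_pos: [0.5742, -0.3442, 0.0215]
ee_rot: [-15.4, 89.3, -26.6]
force: [9.6, -1.2, -0.5]
opening: 0.0001
```

Call:
carry_out:
  rows: [0, 0, 0, -0.002, 0, 0, 0, 0, -0.004, 0, 0, 0, 0, -0.004, 0, 0, 0, 0, -0.004, 0]

```text
t: 17.32
tcp_pos: [0.574, -0.345, 0.023]
ee_rot: [-17.2, 88.7, -28.4]
force: [19.2, -4.3, 0.1]
opening: 0.0
```

Call:
carry_out:
  rows: [0, 0, 0, 0.02, 0, 0, 0, 0, 0.05, 0, 0, -0.01, 0, 0.05, 0, 0, -0.02, 0, 0.05, 0, 0, -0.02, 0, 0.05, 0]

```text
t: 17.95
tcp_pos: [0.6223, -0.3546, 0.0452]
ee_rot: [-17.7, 88.7, -28.9]
force: [0.4, -0.1, 0.2]
opening: -0.0001
```

```bash
python3 - <<'E'
from mv import *
o=state(); info(o); print(inv(RO,RY,o['tcp_pos']))
plan(rack(.115,.072,.02),78.8)
d=imaging.grab_frame('side'); cv2.imwrite('pics/d7.png',cv2.resize(cv2.cvtColor(d['image'],cv2.COLOR_RGB2BGR)[230:400,220:420],None,fx=3,fy=3))
s=imaging.grab_frame('scene'); cv2.imwrite('pics/s7.png',cv2.resize(cv2.cvtColor(s['image'],cv2.COLOR_RGB2BGR)[220:360,140:340],None,fx=4,fy=4))
E
```

```text
t 17.95 tcp [ 0.6223 -0.3546  0.0452] rot [-17.67  88.68 -28.86] F [ 0.4 -0.1  0.2] op -0.0001 j [ -35.    46.3   84.5    0.2   47.8 -113.9]
x [ 0.02  -0.011 -1.   ] y [ 0.194  0.981 -0.007] jaw yaw 78.8
(np.float64(0.13251747596243488), np.float64(0.022429855019903328))
move [ 0.0245  0.0497 -0.0181] spin [np.float64(0.01)] +-180 dist 0.058
```

View pics/s7.png

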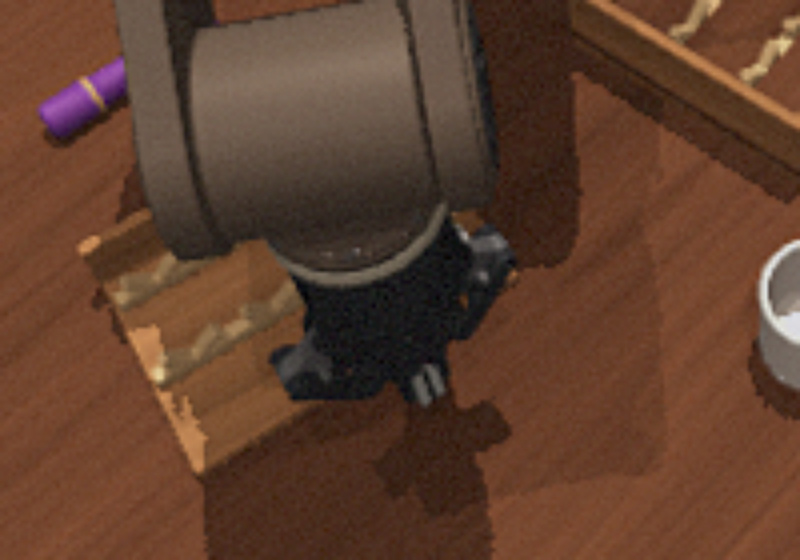

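View pics/d7.png

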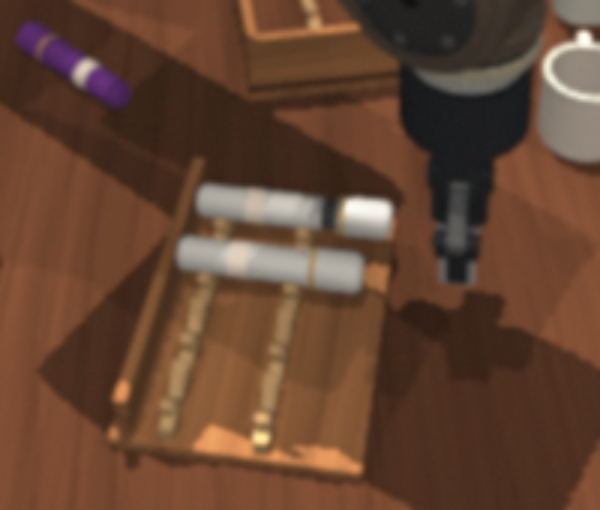

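Call:
carry_out:
  rows: [0, 0, 0.025, -0.006, 0, 0, 0.005, 0.05, -0.015, 0, 0, 0.02, 0.05, -0.018, 0, 0, 0.025, 0.05, -0.018, 0, 0, 0.025, 0.05, -0.018, 0]

```text
t: 18.68
tcp_pos: [0.6144, -0.303, 0.0179]
ee_rot: [-17.4, 88.8, -28.6]
force: [-0.0, 0.1, 0.5]
opening: -0.0002
```

```bash
python3 - <<'E'
from mv import *
o=state(); info(o); print(inv(RO,RY,o['tcp_pos']))
plan(rack(.077,.072,.02),78.8)
E
```

```text
t 18.675 tcp [ 0.6144 -0.303   0.0179] rot [-17.38  88.78 -28.61] F [-0.   0.1  0.5] op -0.0002 j [-3.180e+01  4.640e+01  9.010e+01  1.000e-01  4.220e+01 -1.106e+02]
x [ 0.019 -0.01  -1.   ] y [ 0.195  0.981 -0.006] jaw yaw 78.76
(np.float64(0.11483499770300414), np.float64(0.07156223214198205))
move [-0.0029  0.0004 -0.0378] spin [np.float64(-0.03)] +-180 dist 0.038
```

Call:
carry_out:
  rows: [0, -0.002, 0, -0.006, 0, 0, -0.002, 0, -0.012, 0, 0, -0.002, 0, -0.016, 0, 0, -0.002, 0, -0.02, 0, 0, -0.002, 0, -0.024, 0, 0, -0.002, 0, -0.028, 0, 0, -0.002, 0, -0.032, 0, 0, -0.002, 0, -0.035, 0, 0, -0.002, 0, -0.038, 0, 0, -0.002, 0, -0.038, 0, 0, -0.002, 0, -0.038, 0]

```text
t: 20.05
tcp_pos: [0.5835, -0.2983, 0.0219]
ee_rot: [-17.4, 87.8, -28.7]
force: [26.7, -5.4, 0.7]
opening: -0.0003
```

```bash
python3 - <<'E'
from mv import *
o=state(); info(o); print(inv(RO,RY,o['tcp_pos']))
d=imaging.grab_frame('side'); cv2.imwrite('pics/d8.png',cv2.resize(cv2.cvtColor(d['image'],cv2.COLOR_RGB2BGR)[230:400,220:420],None,fx=3,fy=3))
E
```

```text
t 20.05 tcp [ 0.5835 -0.2983  0.0219] rot [-17.4   87.79 -28.65] F [26.7 -5.4  0.7] op -0.0003 j [ -32.9   44.1   95.5    0.3   38.2 -111.9]
x [ 0.034 -0.018 -0.999] y [ 0.195  0.981 -0.012] jaw yaw 78.73
(np.float64(0.08352174815124006), np.float64(0.07013289379893006))
```

View pics/d8.png

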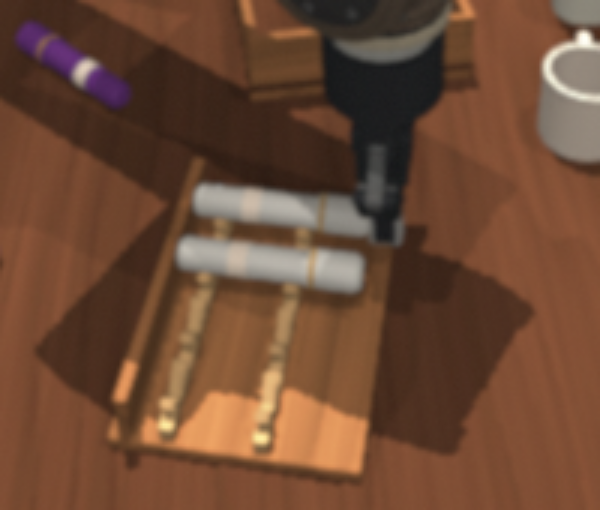

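Call:
carry_out:
  rows: [0, 0, 0, 0.015, 0, 0, 0, 0, 0.03, 0, 0, -0.04, 0, 0.03, 0, 0, -0.1, 0, 0.03, 0, 40, -0.1, 0, 0.03, 0, 40, -0.1, 0, 0.03, 0]

```text
t: 20.85
tcp_pos: [0.6091, -0.3021, 0.1227]
ee_rot: [-17.4, 87.8, -28.7]
force: [0.7, -0.0, -1.7]
opening: 0.0339
```

```bash
python3 - <<'E'
from mv import *
o=state(); info(o); print(inv(RO,RY,o['tcp_pos']))
plan(rack(-.001,.072,.1),78.8); plan(rack(-.001,.072,.016),78.8)
w=imaging.grab_frame('wrist'); save(w,'w9')
E
```

```text
t 20.85 tcp [ 0.6091 -0.3021  0.1227] rot [-17.41  87.81 -28.66] F [ 0.7 -0.  -1.7] op 0.0339 j [ -32.    38.2   88.5    0.2   51.1 -110.8]
x [ 0.034 -0.018 -0.999] y [ 0.195  0.981 -0.011] jaw yaw 78.74
(np.float64(0.10943491112526844), np.float64(0.07141517034249956))
move [ 0.0187  0.0007 -0.1112] spin [np.float64(-0.04)] +-180 dist 0.113
move [ 0.1026  0.0017 -0.1143] spin [np.float64(-0.04)] +-180 dist 0.154
```

View pics/w9.png

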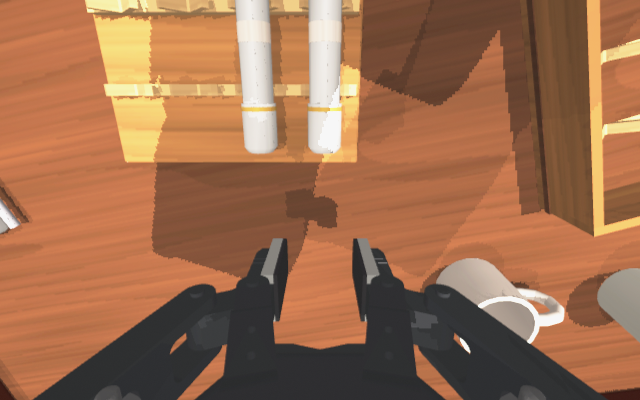

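Call:
carry_out:
  rows: [40, 0, 0, -0.055, 0, 40, 0, 0.001, -0.111, 0, 40, 0.019, 0.001, -0.111, 0, 40, 0.06, 0.001, -0.113, 0, 40, 0.09, 0.002, -0.114, 0, 40, 0.1, 0.002, -0.114, 0, 40, 0.102, 0.002, -0.114, 0, 40, 0.102, 0.002, -0.114, 0]

```text
t: 21.9
tcp_pos: [0.5012, -0.2798, 0.0166]
ee_rot: [-17.4, 87.8, -28.7]
force: [-0.1, -0.7, 0.7]
opening: 0.0341
```

```bash
python3 - <<'E'
from mv import *
o=state(); info(o); print(inv(RO,RY,o['tcp_pos']))
d=imaging.grab_frame('side'); cv2.imwrite('pics/d9.png',cv2.resize(cv2.cvtColor(d['image'],cv2.COLOR_RGB2BGR)[230:400,220:420],None,fx=3,fy=3))
E
```

```text
t 21.9 tcp [ 0.5012 -0.2798  0.0166] rot [-17.44  87.84 -28.69] F [-0.1 -0.7  0.7] op 0.0341 j [ -35.9   40.4  107.8    0.5   29.7 -115.1]
x [ 0.033 -0.018 -0.999] y [ 0.195  0.981 -0.011] jaw yaw 78.73
(np.float64(-0.0008000488495168018), np.float64(0.07228788546728519))
```

View pics/d9.png

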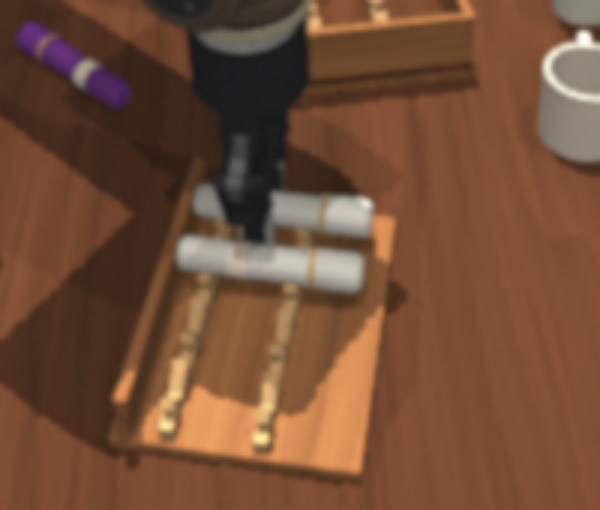

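Call:
carry_out:
  rows: [0, 0, 0, 0, 0, 0, 0, 0, 0, 0, 0, 0, 0, 0, 0, 0, 0, 0, 0, 0, 0, 0, 0, 0, 0, 0, -0.01, 0, 0, 0, 0, -0.03, 0, 0.001, 0, 0, -0.07, 0, 0.002, 0, 0, -0.12, 0, 0.004, 0, 0, -0.15, -0.001, 0.005, 0, 0, -0.15, -0.001, 0.005, 0]

```text
t: 23.32
tcp_pos: [0.5015, -0.2796, 0.1698]
ee_rot: [-18.5, 87.5, -29.7]
force: [-0.8, 0.2, -1.5]
opening: 0.0202
```

```bash
python3 - <<'E'
from mv import *
o=state(); info(o)
w=imaging.grab_frame('wrist'); save(w,'w10'); d=imaging.grab_frame('side'); save(d,'d10')
plan(chest(-.006,-.024,.16),90+CY)
E
```

```text
t 23.325 tcp [ 0.5015 -0.2796  0.1698] rot [-18.49  87.52 -29.74] F [-0.8  0.2 -1.5] op 0.0202 j [ -35.9   27.2  102.1    0.4   48.2 -114.8]
x [ 0.038 -0.021 -0.999] y [ 0.195  0.981 -0.014] jaw yaw 78.73
move [0.0043 0.2599 0.0127] spin [np.float64(-18.08)] +-180 dist 0.26
```

View pics/w10.png

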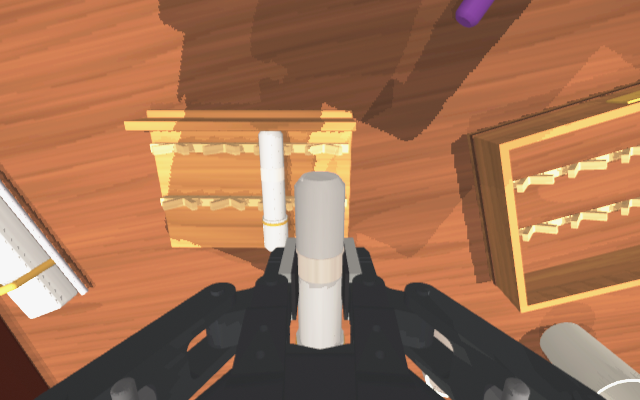

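View pics/d10.png

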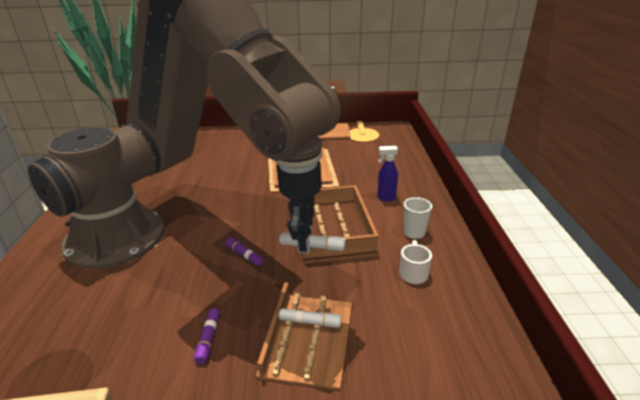

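```bash
python3 -c "
import cv2
i=cv2.imread('pics/s4.png')[155:270,270:400]
cv2.imwrite('pics/s4z.png',cv2.resize(i,None,fx=5,fy=5,interpolation=cv2.INTER_CUBIC))
i=cv2.imread('pics/d4.png')[175:265,280:390]
cv2.imwrite('pics/d4z.png',cv2.resize(i,None,fx=6,fy=6,interpolation=cv2.INTER_CUBIC))"
```

```text
(no output)
```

View pics/s4z.png

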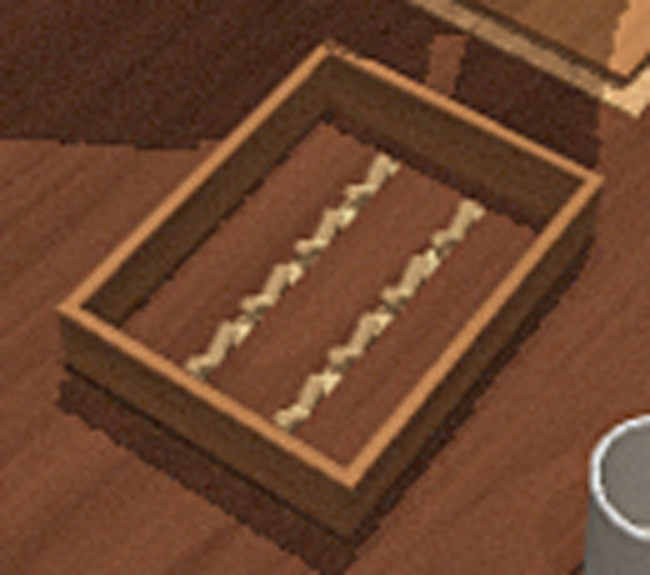

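View pics/d4z.png

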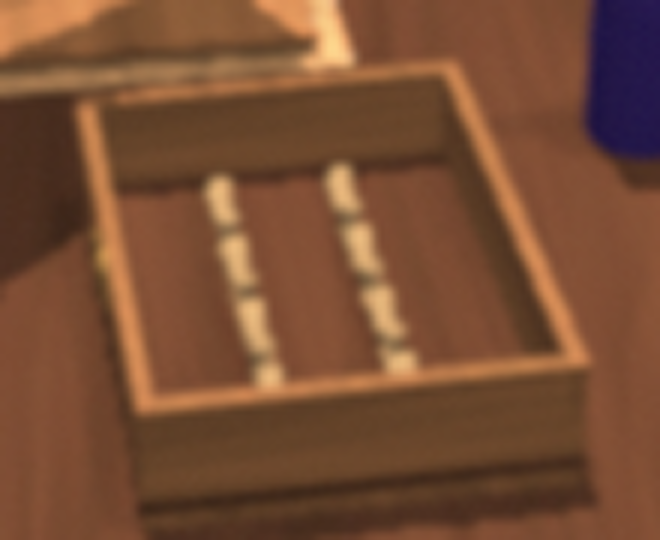

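```bash
python3 - <<'E'
from mv import *
s=imaging.grab_frame('scene'); d=imaging.grab_frame('side')
for p,C,k,off in ((s,[(330,42),(602,180),(348,487),(60,310)],5,(270,155)),(d,[(78,106),(457,62),(592,363),(140,409)],6,(280,175))):
    P=np.array([back(p,(off[0]+u/k-.4,off[1]+v/k-.4),.06)[:2] for u,v in C])
    # corners order: (-x,+y),(+x,+y),(+x,-y),(-x,-y)
    M=np.array([(-.089,.118),(.089,.118),(.089,-.118),(-.089,-.118)])
    c=P.mean(0); H=M.T@(P-c); a=np.arctan2(H[0,1]-H[1,0],H[0,0]+H[1,1])
    R=np.array([[np.cos(a),-np.sin(a)],[np.sin(a),np.cos(a)]]); print(c,np.degrees(a),np.round(P-c-(M@R.T),4).tolist())
E
```

```text
[ 0.56659638 -0.00388471] 6.579314863791627 [[0.0018, -0.0008], [-0.0015, -0.001], [-0.0017, 0.0008], [0.0014, 0.001]]
[ 5.69454508e-01 -2.91911864e-04] 7.259832790693456 [[0.0007, -0.0055], [0.0013, 0.0011], [-0.0007, 0.0009], [-0.0013, 0.0036]]
```

```bash
sed -i 's/^CO=.*/CO=np.array([.567,-.003]); CY=6.8/' mv.py; python3 - <<'E'
from mv import *
plan(chest(-.002,.024,.17),90+CY)
E
```

```text
move [-0.0074  0.3056  0.0023] spin [np.float64(-18.04)] +-180 dist 0.306
```

Call:
carry_out:
  rows: [0, -0.001, 0.05, 0, -3, 0, -0.003, 0.1, 0.001, -6, 0, -0.004, 0.15, 0.001, -9, 0, -0.005, 0.2, 0.002, -12, 0, -0.006, 0.25, 0.002, -15, 0, -0.007, 0.29, 0.002, -18, 0, -0.007, 0.306, 0.002, -18, 0, -0.007, 0.306, 0.002, -18, 0, -0.007, 0.306, 0.002, -18, 0, -0.007, 0.306, 0.002, -18]

```text
t: 24.78
tcp_pos: [0.5618, 0.0199, 0.1695]
ee_rot: [-35.4, 87.9, -28.8]
force: [-0.6, -0.0, -0.4]
opening: 0.0202
```

```bash
python3 - <<'E'
from mv import *
o=state(); info(o); print(inv(CO,CY,o['tcp_pos']))
w=imaging.grab_frame('wrist'); im=cv2.cvtColor(w['image'],cv2.COLOR_RGB2BGR); cv2.imwrite('pics/w11r.png',im)
for x in (-.028,.028):
    for y in (-.072,-.024,.024,.072):
        q=proj(w,chest(x,y,.021)); cv2.circle(im,tuple(np.int32(q)),2,(0,0,255),-1)
for x,y in ((-.089,.118),(.089,.118),(.089,-.118),(-.089,-.118)):
    q=proj(w,chest(x,y,.06)); cv2.circle(im,tuple(np.int32(q)),3,(255,0,0),-1)
cv2.imwrite('pics/w11.png',im)
E
```

```text
t 24.775 tcp [0.5618 0.0199 0.1695] rot [-35.42  87.92 -28.78] F [-0.6 -0.  -0.4] op 0.0202 j [  -4.3   26.6  103.3   -1.2   48.2 -100.2]
x [ 0.032 -0.017 -0.999] y [-0.115  0.993 -0.021] jaw yaw 96.63
(np.float64(-0.002406085742566435), np.float64(0.02332690962374004))
```

View pics/w11.png

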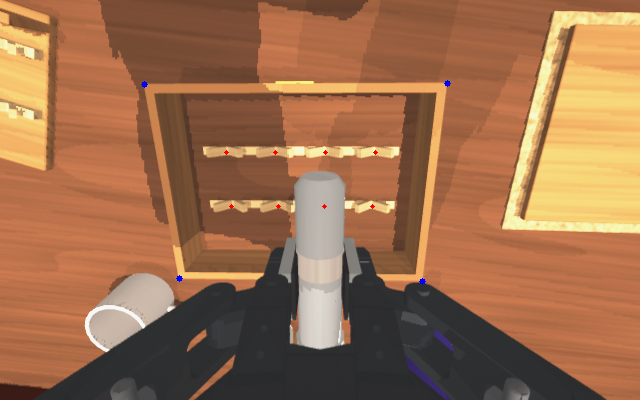

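```bash
python3 - <<'E'
from mv import *
plan(chest(-.002,.024,.08),90+CY);plan(chest(-.002,.024,.0135),90+CY)
E
```

```text
move [ 0.0896  0.0024 -0.0023] spin [np.float64(-0.13)] +-180 dist 0.09
move [ 0.156   0.0038 -0.0043] spin [np.float64(-0.13)] +-180 dist 0.156
```

Call:
carry_out:
  rows: [0, 0.05, 0.002, -0.001, 0, 0, 0.09, 0.002, -0.002, 0, 0, 0.12, 0.003, -0.003, 0, 0, 0.14, 0.003, -0.004, 0, 0, 0.15, 0.004, -0.004, 0, 0, 0.155, 0.004, -0.004, 0, 0, 0.155, 0.004, -0.004, 0]

```text
t: 25.7
tcp_pos: [0.5626, 0.0207, 0.0149]
ee_rot: [-35.0, 87.9, -28.3]
force: [-0.2, 0.2, -0.4]
opening: 0.0201
```

Call:
carry_out:
  rows: [0, 0.001, 0, 0, 0, 0, 0.002, 0, 0, 0, 0, 0.0025, 0, 0, 0]

```text
t: 26.08
tcp_pos: [0.5631, 0.0209, 0.0136]
ee_rot: [-33.8, 87.8, -27.1]
force: [-3.4, 3.3, 13.6]
opening: 0.02
```

```bash
python3 - <<'E'
from mv import *
o=state(); print(inv(CO,CY,o['tcp_pos']))
for n,b in (('scene',(155,270,270,400)),('side',(175,265,280,390))):
    s=imaging.grab_frame(n); cv2.imwrite(f'pics/{n}12.png',cv2.resize(cv2.cvtColor(s['image'],cv2.COLOR_RGB2BGR)[b[0]:b[1],b[2]:b[3]],None,fx=5,fy=5))
E
```

```text
t 26.075 tcp [0.5631 0.0209 0.0136] rot [-33.8   87.8  -27.14] F [-3.4  3.3 13.6] op 0.02 j [ -4.2  40.3 109.2  -1.8  28.5 -99.3]
(np.float64(-0.0010573441189455236), np.float64(0.024176020261111323))
```

View pics/side12.png

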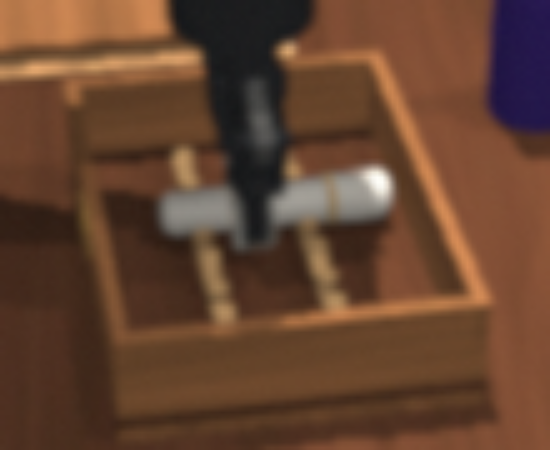

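Seated. Release and rise.

Call:
carry_out:
  rows: [20, 0, 0, 0, 0, 40, 0, 0, 0, 0, 40, 0, 0, 0, 0, 40, -0.01, 0, 0, 0, 40, -0.04, 0.001, 0.002, 0, 40, -0.09, 0.002, 0.003, 0, 40, -0.14, 0.003, 0.005, 0, 40, -0.16, 0.003, 0.005, 0, 40, -0.16, 0.003, 0.005, 0]

```text
t: 27.3
tcp_pos: [0.5626, 0.0273, 0.1755]
ee_rot: [-31.9, 87.6, -25.2]
force: [-0.3, 0.8, -0.1]
opening: 0.0339
```

```bash
python3 - <<'E'
from mv import *
o=state(); info(o)
w=imaging.grab_frame('wrist'); save(w,'w13')
plan(rack(-.001,.024,.1),78.8); plan(rack(-.001,.024,.17),78.8)
E
```

```text
t 27.3 tcp [0.5626 0.0273 0.1755] rot [-31.85  87.62 -25.19] F [-0.3  0.8 -0.1] op 0.0339 j [ -3.5  26.1 103.   -1.2  48.6 -99.4]
x [ 0.038 -0.018 -0.999] y [-0.116  0.993 -0.022] jaw yaw 96.64
move [ 0.0777 -0.3422 -0.1137] spin [np.float64(17.87)] +-180 dist 0.369
move [ 0.0077 -0.3437 -0.1114] spin [np.float64(17.87)] +-180 dist 0.361
```

View pics/w13.png

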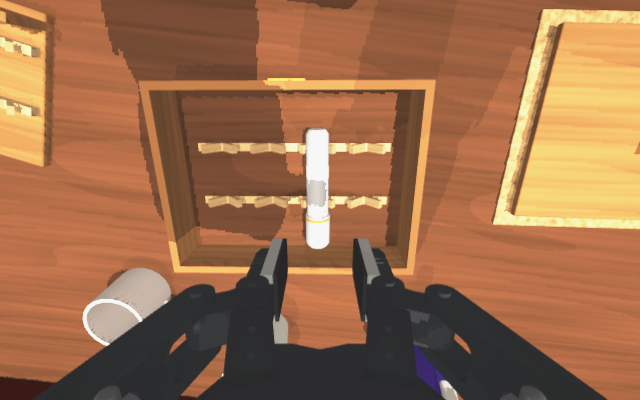

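Call:
carry_out:
  rows: [40, 0.001, -0.06, -0.019, 3, 40, 0.002, -0.12, -0.037, 6, 40, 0.003, -0.18, -0.056, 9, 40, 0.005, -0.24, -0.075, 12, 40, 0.006, -0.3, -0.093, 15, 40, 0.007, -0.33, -0.107, 17.9, 40, 0.008, -0.344, -0.111, 17.9, 40, 0.008, -0.344, -0.111, 17.9, 40, 0.008, -0.344, -0.111, 17.9, 40, 0.008, -0.344, -0.111, 17.9]

```text
t: 28.6
tcp_pos: [0.4924, -0.3262, 0.1698]
ee_rot: [-15.2, 87.8, -26.3]
force: [0.1, 0.1, 0.5]
opening: 0.0341
```

```bash
python3 - <<'E'
from mv import *
o=state(); info(o); print(inv(RO,RY,o['tcp_pos']))
w=imaging.grab_frame('wrist'); im=cv2.cvtColor(w['image'],cv2.COLOR_RGB2BGR)
for x in (-.048,.072): cv2.circle(im,tuple(np.int32(proj(w,rack(x,.024,.034)))),2,(0,0,255),-1)
cv2.imwrite('pics/w14.png',im)
plan(rack(-.001,.024,.0166),78.8)
E
```

```text
t 28.6 tcp [ 0.4924 -0.3262  0.1698] rot [-15.16  87.76 -26.3 ] F [0.1 0.1 0.5] op 0.0341 j [ -40.2   28.5   99.6    0.7   49.7 -119.5]
x [ 0.035 -0.017 -0.999] y [ 0.193  0.981 -0.01 ] jaw yaw 78.85
(np.float64(-0.00037863124740911743), np.float64(0.02508843890777246))
move [ 0.1531  0.0007 -0.0065] spin [np.float64(0.06)] +-180 dist 0.153
```

View pics/w14.png

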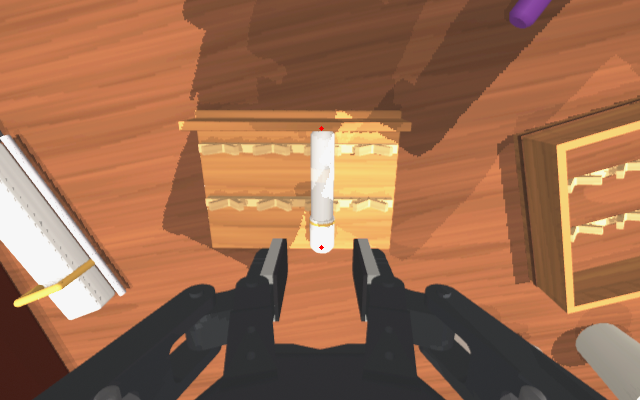

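Call:
carry_out:
  rows: [40, 0.05, 0, -0.002, 0, 40, 0.1, 0, -0.004, 0, 40, 0.135, 0.001, -0.006, 0, 40, 0.15, 0.001, -0.006, 0, 40, 0.153, 0.001, -0.006, 0, 40, 0.153, 0.001, -0.006, 0, 0, 0.153, 0.001, -0.006, 0, 0, 0.153, 0.001, -0.006, 0, 0, 0.153, 0.001, -0.006, 0, 0, 0.153, 0.001, -0.006, 0, 0, 0.153, 0.001, -0.006, 0]

```text
t: 30.02
tcp_pos: [0.4928, -0.3259, 0.0182]
ee_rot: [-14.1, 87.7, -25.3]
force: [4.0, 10.4, 6.6]
opening: 0.0201
```

Call:
carry_out:
  rows: [0, -0.01, 0, 0, 0, 0, -0.03, 0, 0.001, 0, 0, -0.07, 0, 0.002, 0, 0, -0.12, 0, 0.004, 0, 0, -0.15, 0, 0.005, 0, 0, -0.15, 0, 0.005, 0]

```text
t: 30.78
tcp_pos: [0.4928, -0.3249, 0.1717]
ee_rot: [-16.0, 87.4, -27.2]
force: [0.4, -0.8, -0.7]
opening: 0.0201
```

```bash
python3 - <<'E'
from mv import *
o=state(); info(o)
w=imaging.grab_frame('wrist'); save(w,'w15')
plan(chest(-.003,-.072,.17),90+CY)
E
```

```text
t 30.775 tcp [ 0.4928 -0.3249  0.1717] rot [-16.03  87.38 -27.18] F [ 0.4 -0.8 -0.7] op 0.0201 j [ -40.1   28.2   99.8    0.8   49.4 -119.4]
x [ 0.041 -0.021 -0.999] y [ 0.194  0.981 -0.013] jaw yaw 78.83
move [-0.0018  0.2604  0.0306] spin [np.float64(-17.93)] +-180 dist 0.262
```

View pics/w15.png

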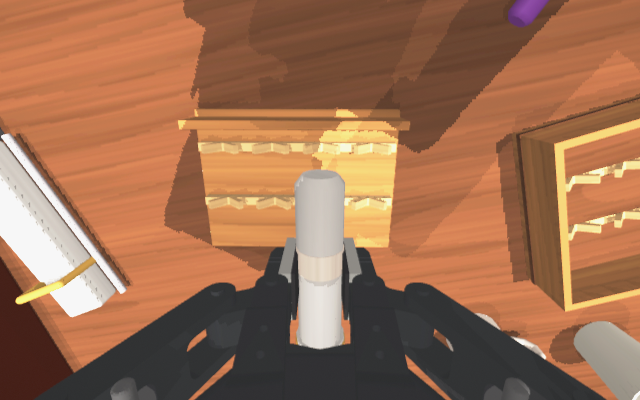

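```bash
python3 - <<'E'
from mv import *
plan(chest(-.003,-.024,.17),90+CY)
E
```

```text
move [-0.0029  0.3061  0.0158] spin [np.float64(-17.93)] +-180 dist 0.307
```

Call:
carry_out:
  rows: [0, 0, 0.05, 0.003, -3, 0, -0.001, 0.1, 0.005, -6, 0, -0.002, 0.15, 0.008, -9, 0, -0.002, 0.2, 0.01, -12, 0, -0.003, 0.25, 0.013, -15, 0, -0.003, 0.29, 0.016, -18, 0, -0.003, 0.306, 0.016, -18, 0, -0.003, 0.306, 0.016, -18, 0, -0.003, 0.306, 0.016, -18, 0, -0.003, 0.306, 0.016, -18]

```text
t: 32.08
tcp_pos: [0.5668, -0.0285, 0.17]
ee_rot: [-33.3, 87.5, -26.6]
force: [-0.2, -0.3, -0.1]
opening: 0.0199
```

```bash
python3 - <<'E'
from mv import *
o=state(); info(o); print(inv(CO,CY,o['tcp_pos']))
w=imaging.grab_frame('wrist'); save(w,'w16')
plan(chest(-.003,-.024,.08),90+CY);plan(chest(-.003,-.024,.0145),90+CY)
E
```

```text
t 32.075 tcp [ 0.5668 -0.0285  0.17  ] rot [-33.32  87.54 -26.57] F [-0.2 -0.3 -0.1] op 0.0199 j [  -9.2   26.8  102.8   -1.    48.  -105.3]
x [ 0.038 -0.019 -0.999] y [-0.117  0.993 -0.024] jaw yaw 96.72
(np.float64(-0.0031811854431720832), np.float64(-0.02531129219608291))
move [ 0.0899  0.0033 -0.0031] spin [np.float64(-0.02)] +-180 dist 0.09
move [ 0.1554  0.0048 -0.0055] spin [np.float64(-0.02)] +-180 dist 0.156
```

View pics/w16.png

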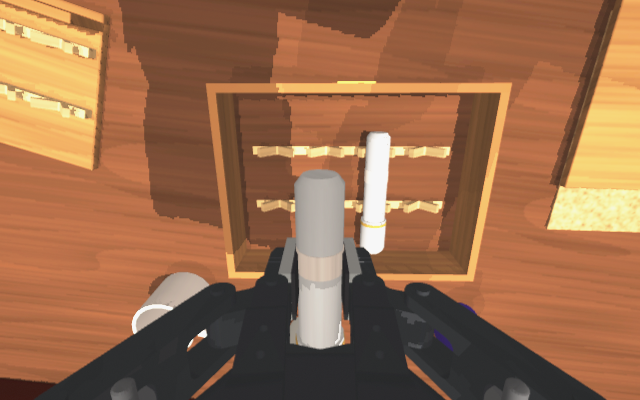

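Call:
carry_out:
  rows: [0, 0.05, 0.002, -0.001, 0, 0, 0.09, 0.003, -0.003, 0, 0, 0.12, 0.004, -0.004, 0, 0, 0.14, 0.005, -0.005, 0, 0, 0.15, 0.005, -0.005, 0, 0, 0.155, 0.005, -0.005, 0, 0, 0.157, 0.005, -0.005, 0, 0, 0.157, 0.005, -0.005, 0]

```text
t: 33.12
tcp_pos: [0.5675, -0.0269, 0.0144]
ee_rot: [-32.6, 87.5, -25.9]
force: [-4.2, 3.3, 9.0]
opening: 0.0202
```

```bash
python3 - <<'E'
from mv import *
o=state(); print(inv(CO,CY,o['tcp_pos']))
for n in ('scene','side'):
    s=imaging.grab_frame(n); save(s,n+'17')
E
```

```text
t 33.125 tcp [ 0.5675 -0.0269  0.0144] rot [-32.64  87.48 -25.89] F [-4.2  3.3  9. ] op 0.0202 j [  -9.    40.3  108.8   -1.5   28.5 -104.5]
(np.float64(-0.0022881505767118476), np.float64(-0.02379972817619366))
```

View pics/side17.png

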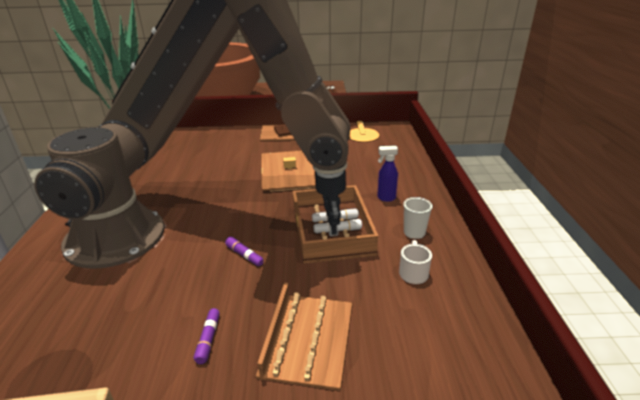

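View pics/scene17.png

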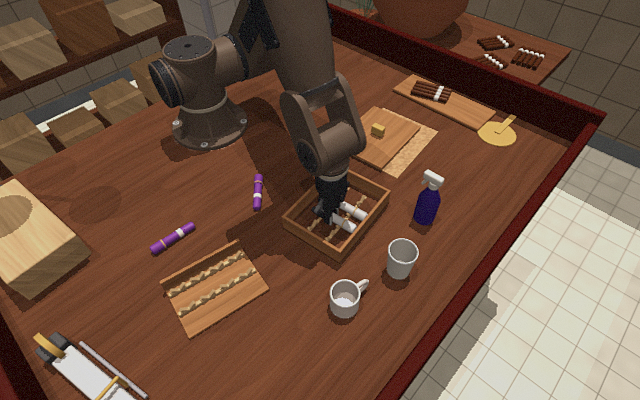

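The lid was knocked aside (about 3 cm toward -x). Release the tube and rise.

Call:
carry_out:
  rows: [20, 0, 0, 0, 0, 40, 0, 0, 0, 0, 40, 0, 0, 0, 0, 40, -0.01, 0, 0, 0, 40, -0.04, 0, 0.001, 0, 40, -0.09, -0.001, 0.003, 0, 40, -0.15, -0.003, 0.005, 0, 60, -0.21, -0.004, 0.007, 0, 60, -0.22, -0.004, 0.008, 0, 60, -0.22, -0.004, 0.008, 0]

```text
t: 34.48
tcp_pos: [0.5671, -0.0257, 0.2351]
ee_rot: [-32.2, 87.4, -25.4]
force: [-0.3, -0.6, 0.5]
opening: 0.0514
```

```bash
python3 - <<'E'
from mv import *
from fit import *
o=state(); info(o)
w=imaging.grab_frame('wrist'); save(w,'w18')
s=imaging.grab_frame('scene'); save(s,'s18'); d=imaging.grab_frame('side'); save(d,'d18')
for p,n in ((s,(390,135)),(d,(290,170))):
    m=mask(p,'lid',n)
    if m is not None: print(fit([(p,m)],LID,(.45,.335,.09),.008))
plan((.45,.335,.23))
E
```

```text
t 34.475 tcp [ 0.5671 -0.0257  0.2351] rot [-32.17  87.41 -25.42] F [-0.3 -0.6  0.5] op 0.0514 j [  -8.9   22.4   98.7   -0.9   56.4 -105.2]
x [ 0.041 -0.019 -0.999] y [-0.117  0.993 -0.024] jaw yaw 96.73
lid [(array([382., 138.,  75.,  63.]), 0.63)]
(np.float64(0.44678331139194), np.float64(0.3254451636885574), np.float64(5.5774701044867365), np.float64(0.11546337249996275))
lid [(array([293., 172.,  61.,  40.]), 0.63), (array([337., 216.,  42.,  10.]), 0.16)]
(np.float64(0.4516198174056257), np.float64(0.33109400865623956), np.float64(4.874313790436424), np.float64(0.06046311800863824))
move [-0.008   0.3719 -0.0736] spin [] +-180 dist 0.379
```

View pics/w18.png

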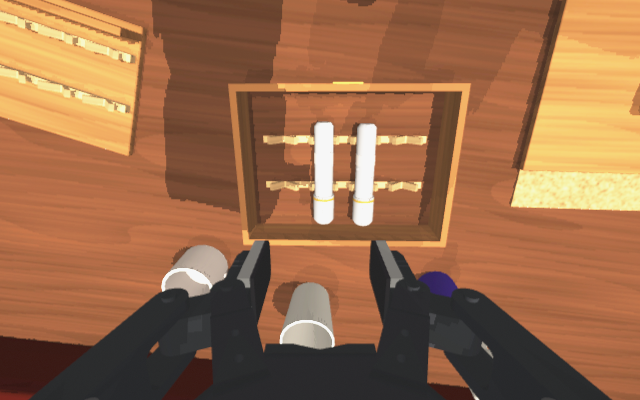

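View pics/s18.png

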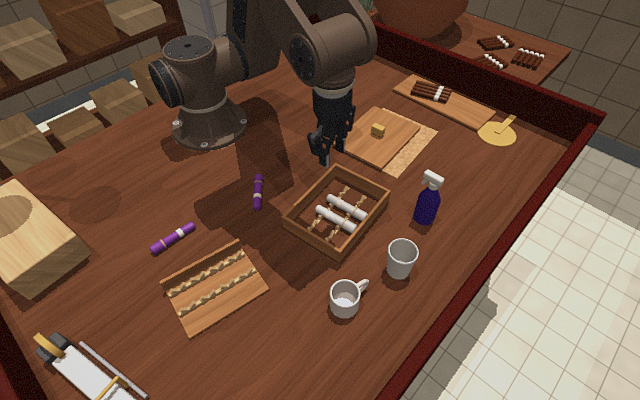

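Call:
carry_out:
  rows: [60, -0.001, 0.06, -0.012, 0.3, 60, -0.003, 0.12, -0.024, 0.6, 60, -0.004, 0.18, -0.036, 0.9, 60, -0.005, 0.24, -0.048, 1.2, 60, -0.006, 0.3, -0.06, 1.5, 60, -0.007, 0.35, -0.07, 1.5, 60, -0.008, 0.37, -0.074, 1.5, 60, -0.008, 0.37, -0.074, 1.5, 60, -0.008, 0.37, -0.074, 1.5]

```text
t: 35.85
tcp_pos: [0.4502, 0.3321, 0.2297]
ee_rot: [-33.1, 87.6, -27.9]
force: [0.2, 0.2, -0.1]
opening: 0.0512
```

```bash
python3 - <<'E'
from mv import *
from fit import *
o=state(); info(o)
w=imaging.grab_frame('wrist'); m=mask(w,'lid'); f=fit([(w,m)],LID,(.45,.335,.09),.008); print(f)
im=cv2.cvtColor(w['image'],cv2.COLOR_RGB2BGR)
for b in LID:
    for X in boxpts(b,f[0],f[1],np.radians(f[2]),.008): cv2.circle(im,tuple(np.int32(proj(w,X))),2,(0,0,255),-1)
cv2.imwrite('pics/w19.png',im)
plan((f[0],f[1],.0225),90+f[2])
E
```

```text
t 35.85 tcp [0.4502 0.3321 0.2297] rot [-33.12  87.62 -27.91] F [ 0.2  0.2 -0.1] op 0.0512 j [ 30.6  22.5  99.4  -2.4  56.8 -63.3]
x [ 0.037 -0.019 -0.999] y [-0.09   0.996 -0.023] jaw yaw 95.18
lid [(array([319., 154., 221., 152.]), 0.71), (array([337., 181., 211., 160.]), 0.68)]
(np.float64(0.44791734839360053), np.float64(0.3218030605454932), np.float64(5.428277330189129), np.float64(0.018882726357655533))
move [ 0.2073 -0.0052 -0.0106] spin [np.float64(-0.24)] +-180 dist 0.208
```

View pics/w19.png

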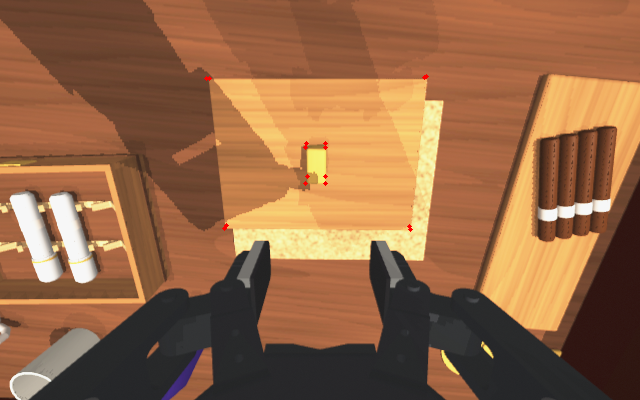

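Call:
carry_out:
  rows: [60, 0.05, -0.003, -0.004, 0, 60, 0.1, -0.006, -0.007, 0, 60, 0.15, -0.005, -0.009, 0, 60, 0.19, -0.005, -0.01, 0, 60, 0.204, -0.005, -0.011, 0, 60, 0.206, -0.005, -0.011, 0, 60, 0.206, -0.005, -0.011, 0]

```text
t: 36.83
tcp_pos: [0.4481, 0.3222, 0.0251]
ee_rot: [-30.4, 87.6, -25.3]
force: [-0.2, 0.6, 0.7]
opening: 0.0508
```

Call:
carry_out:
  rows: [0, 0, 0, 0, 0, 0, 0, 0, 0, 0, 0, 0, 0, 0, 0, 0, 0, 0, 0, 0, 0, 0, 0, 0, 0, 0, 0, 0, 0, 0, 0, -0.01, 0, 0, 0, 0, -0.03, 0, 0.001, 0, 0, -0.07, -0.001, 0.003, 0, 0, -0.12, -0.003, 0.005, 0, 0, -0.16, -0.004, 0.006, 0, 0, -0.18, -0.004, 0.007, 0, 0, -0.18, -0.004, 0.007, 0]

```text
t: 38.45
tcp_pos: [0.4486, 0.3223, 0.2068]
ee_rot: [-27.6, 87.5, -22.4]
force: [-0.0, 0.1, -4.6]
opening: 0.0209
```

```bash
python3 - <<'E'
from mv import *
o=state(); info(o)
w=imaging.grab_frame('wrist'); save(w,'w20'); d=imaging.grab_frame('side'); save(d,'d20')
plan(chest(0,0,.2),90+CY)
E
```

```text
t 38.45 tcp [0.4486 0.3223 0.2068] rot [-27.6   87.47 -22.45] F [-0.   0.1 -4.6] op 0.0209 j [ 29.8  23.4 102.1  -2.5  53.  -63.9]
x [ 0.041 -0.017 -0.999] y [-0.089  0.996 -0.02 ] jaw yaw 95.13
move [ 0.0152 -0.334   0.089 ] spin [np.float64(-1.63)] +-180 dist 0.346
```

View pics/w20.png

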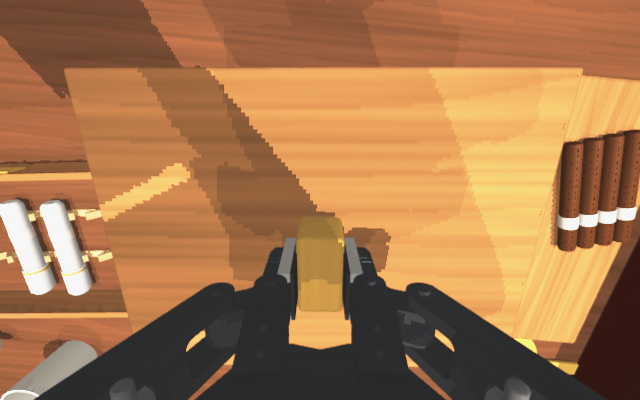

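View pics/d20.png

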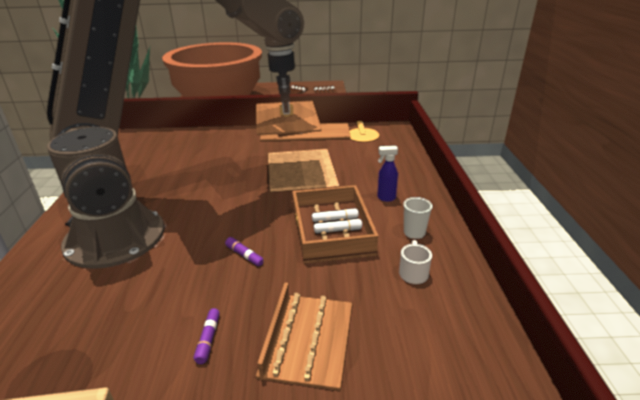

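Call:
carry_out:
  rows: [0, 0.003, -0.055, 0.015, -0.3, 0, 0.005, -0.11, 0.03, -0.6, 0, 0.008, -0.165, 0.044, -1, 0, 0.01, -0.22, 0.059, -1.6, 0, 0.013, -0.275, 0.073, -1.6, 0, 0.015, -0.32, 0.085, -1.6, 0, 0.015, -0.334, 0.089, -1.6, 0, 0.015, -0.334, 0.089, -1.6, 0, 0.015, -0.334, 0.089, -1.6]

```text
t: 39.67
tcp_pos: [0.5664, -0.0018, 0.1997]
ee_rot: [-33.6, 87.7, -26.8]
force: [-0.6, 0.3, -3.4]
opening: 0.0208
```

```bash
python3 - <<'E'
from mv import *
from fit import *
o=state(); info(o); print(inv(CO,CY,o['tcp_pos']))
w=imaging.grab_frame('wrist'); save(w,'w21'); d=imaging.grab_frame('side'); save(d,'d21')
s=imaging.grab_frame('scene'); save(s,'s21')
plan(chest(0.001,0,.0775),90+CY)
E
```

```text
t 39.675 tcp [ 0.5664 -0.0018  0.1997] rot [-33.61  87.66 -26.8 ] F [-0.6  0.3 -3.4] op 0.0208 j [  -6.5   24.7  101.1   -1.    52.  -102.7]
x [ 0.036 -0.018 -0.999] y [-0.118  0.993 -0.023] jaw yaw 96.78
(np.float64(-0.0004763996314356336), np.float64(0.0012448829521416705))
move [ 0.1227  0.0016 -0.0031] spin [np.float64(0.06)] +-180 dist 0.123
```

View pics/d21.png

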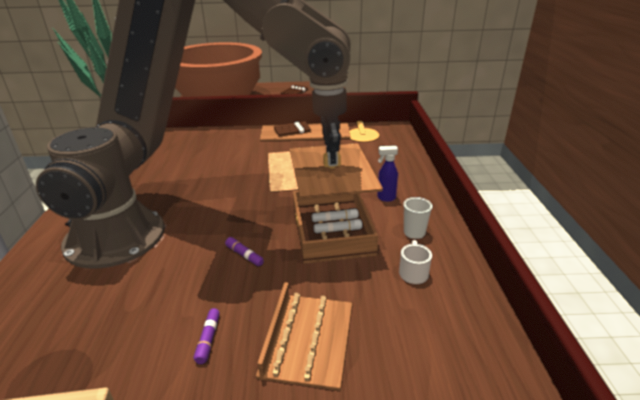

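View pics/s21.png

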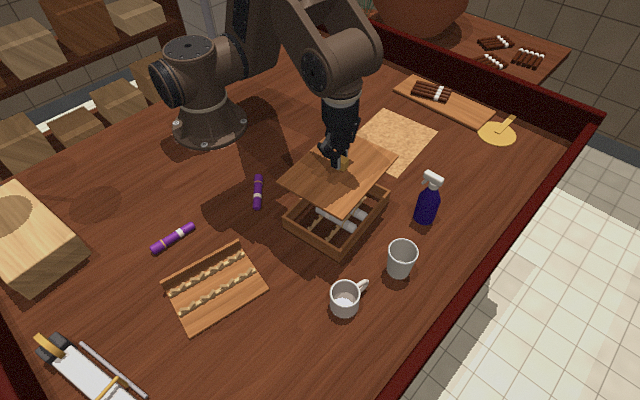

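Call:
carry_out:
  rows: [0, 0.04, 0.001, -0.001, 0, 0, 0.07, 0.001, -0.002, 0, 0, 0.095, 0.001, -0.003, 0, 0, 0.105, 0.002, -0.003, 0, 0, 0.112, 0.002, -0.003, 0, 0, 0.118, 0.002, -0.003, 0, 0, 0.122, 0.002, -0.003, 0, 0, 0.122, 0.002, -0.003, 0]

```text
t: 40.83
tcp_pos: [0.5683, -0.0025, 0.0789]
ee_rot: [-32.5, 87.5, -25.7]
force: [-1.3, 0.1, 3.1]
opening: 0.0207
```

Call:
carry_out:
  rows: [0, 0.001, 0, 0, 0, 0, 0.002, 0, 0, 0, 0, 0.003, 0, 0, 0, 0, 0.003, 0, 0, 0]

```text
t: 41.32
tcp_pos: [0.5685, -0.0026, 0.0785]
ee_rot: [-31.7, 87.4, -24.9]
force: [-11.3, -0.6, 31.0]
opening: 0.021
```

```bash
python3 - <<'E'
from mv import *
o=state(); print(inv(CO,CY,o['tcp_pos']))
for n,b in (('scene',(155,270,270,400)),('side',(175,265,280,390))):
    s=imaging.grab_frame(n); cv2.imwrite(f'pics/{n}22.png',cv2.resize(cv2.cvtColor(s['image'],cv2.COLOR_RGB2BGR)[b[0]:b[1],b[2]:b[3]],None,fx=5,fy=5))
E
```

```text
t 41.325 tcp [ 0.5685 -0.0026  0.0785] rot [-31.71  87.44 -24.89] F [-11.3  -0.6  31. ] op 0.021 j [  -6.6   34.3  107.    -1.4   36.3 -102.3]
(np.float64(0.0015011251817569657), np.float64(0.00022248572499767934))
```

View pics/side22.png

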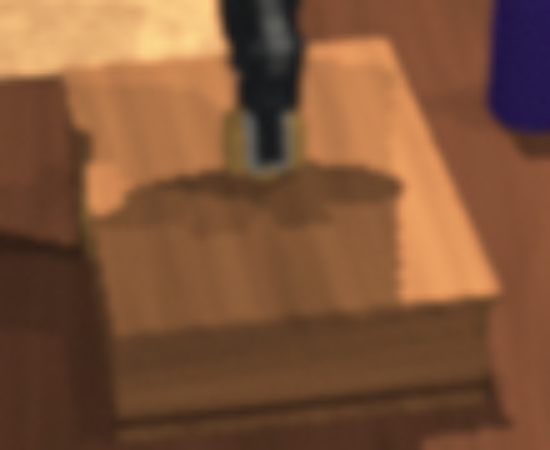

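View pics/scene22.png

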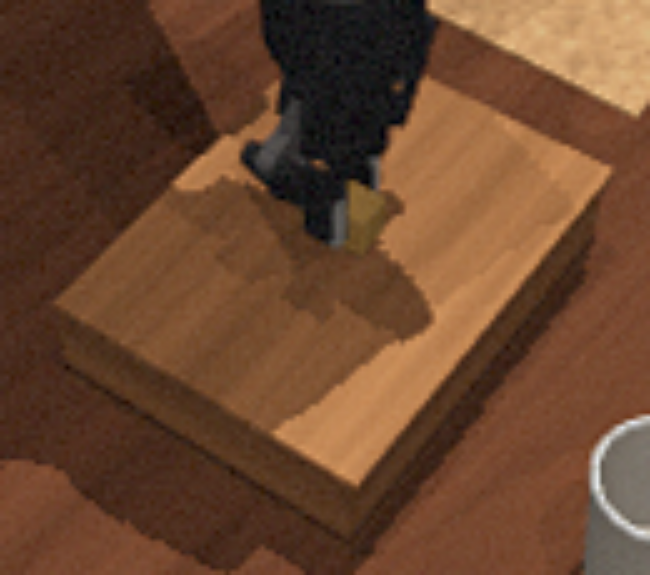

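Call:
carry_out:
  rows: [20, 0, 0, 0, 0, 40, 0, 0, 0, 0, 60, 0, 0, 0, 0, 60, 0, 0, 0, 0, 60, -0.02, 0, 0.001, 0, 60, -0.06, -0.001, 0.002, 0, 60, -0.12, -0.002, 0.004, 0, 60, -0.16, -0.003, 0.006, 0, 60, -0.16, -0.003, 0.006, 0]

```text
t: 42.55
tcp_pos: [0.5693, -0.0019, 0.2416]
ee_rot: [-29.7, 87.1, -22.9]
force: [0.0, 0.1, -0.7]
opening: 0.0508
```

```bash
python3 - <<'E'
from mv import *
from fit import *
o=state()
for n,b in (('scene',(155,270,270,400)),('side',(175,265,280,390))):
    s=imaging.grab_frame(n); save(s,n+'23f'); cv2.imwrite(f'pics/{n}23.png',cv2.resize(cv2.cvtColor(s['image'],cv2.COLOR_RGB2BGR)[b[0]:b[1],b[2]:b[3]],None,fx=5,fy=5))
w=imaging.grab_frame('wrist'); m=mask(w,'lid'); f=fit([(w,m)],LID,(.567,-.003,.12),.06); print(f)
im=cv2.cvtColor(w['image'],cv2.COLOR_RGB2BGR)
for b in LID:
    for X in boxpts(b,f[0],f[1],np.radians(f[2]),.06): cv2.circle(im,tuple(np.int32(proj(w,X))),2,(0,0,255),-1)
cv2.imwrite('pics/w23.png',im)
for z in (.057,.06,.063,.065): print(z,fit([(w,m)],LID,(.567,-.003,.12),z))
E
```

```text
t 42.55 tcp [ 0.5693 -0.0019  0.2416] rot [-29.69  87.14 -22.87] F [ 0.   0.1 -0.7] op 0.0508 j [  -6.5   22.    98.2   -1.    57.  -102.8]
lid [(array([327., 164., 253., 166.]), 0.58)]
(np.float64(0.56869115218431), np.float64(-0.0043924919207261395), np.float64(6.732319206589521), np.float64(0.022740164688473063))
0.057 (np.float64(0.568743086626121), np.float64(-0.004309131714416919), np.float64(6.697199045512418), np.float64(0.013073106228818188))
0.06 (np.float64(0.56869115218431), np.float64(-0.0043924919207261395), np.float64(6.732319206589521), np.float64(0.022740164688473063))
0.063 (np.float64(0.568792606766566), np.float64(-0.004673930533243376), np.float64(6.765760092891603), np.float64(0.038635559833955724))
0.065 (np.float64(0.5689174359638772), np.float64(-0.005919178978309612), np.float64(6.683532446852546), np.float64(0.04933389215255901))
```

View pics/side23.png

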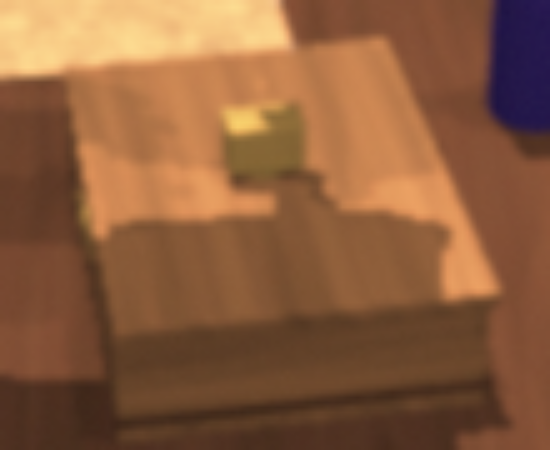

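View pics/scene23.png

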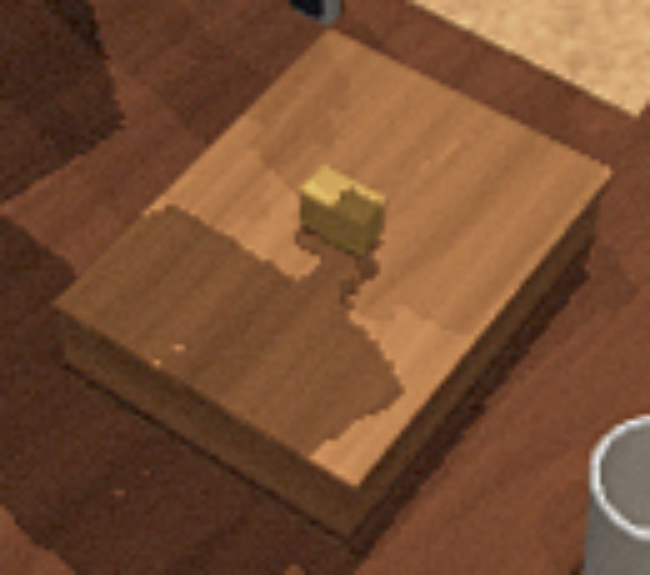

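View pics/w23.png

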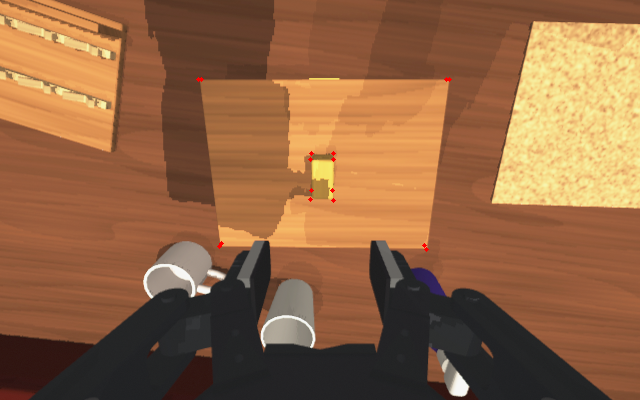

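```bash
python3 - <<'E'
from mv import *
for a,b,bx in (('side0','side23f',(140,290,370,440)),('scene0','scene23f',(165,330,320,450))):
    A,B=[cv2.imread(f'pics/{n}.png')[bx[0]:bx[1],bx[2]:bx[3]] for n in (a,b)]
    print(cv2.phaseCorrelate(cv2.cvtColor(A,6).astype(np.float32),cv2.cvtColor(B,6).astype(np.float32)))
print(ticket.close_job())
E
```

```text
((0.039115636047576174, 0.01667675987501127), 1.0120410173910634)
((0.6318785067191612, 0.05394083361143487), 0.8474681069330914)
the job is handed in; nothing more can be done
None
```

View pics/scene23f.png

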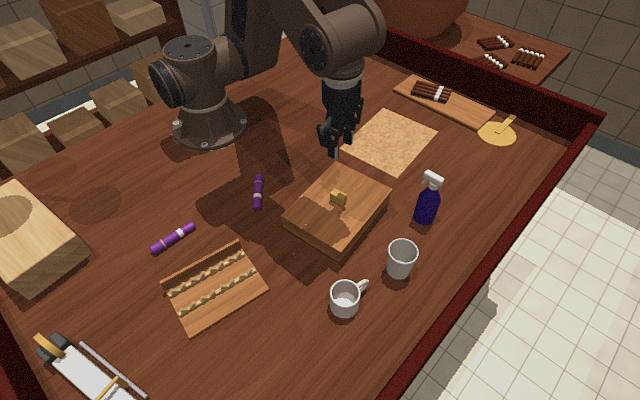

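I laid the lid in the middle of the mat, pushed both caps home, put both tubes in the chest and closed the lid. I handed the job in at about 43 s, with the gripper clear of everything. Only two aluminium tubes were in the rack; I left the purple look-alikes alone.

- **Caps:** I pushed each against the stop until it stalled, at about 19 N and 27 N. The two stall points were within 0.2 mm of each other, and afterwards the pictures showed no dark neck on either tube.
- **Tubes:** Both lie in the middle grooves (y = +24 and -24 mm), seen seated before I closed the lid.
- **Lid:** While I was moving the tubes, the lid was knocked about 4 cm off the middle of the mat. I did not put it back in the middle; I found it again and took it from there to the chest. It looks fully down, and its edges line up with the chest within about 2 mm.
- **Last checks:** The cup, mug and spray bottle do not appear to have moved. The side view shifted under 0.1 px and the scene view 0.6 px, which I put down to lighting and arm shadow.
- **Readings that disagreed:** With the lid in place the gripper stood about 1.5 mm higher than expected, although the later picture fit gave no sign of a raised lid. The fit matched slightly better with the lid 3 mm lower than its seated height, which I put down to camera calibration.

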